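# Snap the missing eye into a lion-dance face

## Robot

A 6-joint arm with a two-finger parallel gripper is mounted at the origin on the work surface. World frame = base frame: x ahead of the robot, y to its left, z up, the work surface at z = 0. Lengths are in mm, angles in rad, forces in N, time in s.
With the tool pointing down it reaches from about 275 to 750 mm from the base axis. Payload 10.2 kg.
Tool frame: the origin (TCP) lies on the front face of the gripper's body, between the roots of the fingers; the fingertips stand 73 mm ahead of it and the grasp point (between the pads) lies 54 mm ahead of it; z points along the fingers, y is the direction in which the jaws open and shut (so a half turn about z gives the same grasp; the last joint's range is limited). The gripper opens to 85 mm and grips with 20 to 120 N. Pads are 22 mm wide; open, the fingers measure 114 mm over their backs; the gripper's body (76 mm by 85 mm) begins 54 mm behind the grasp point. The pads swing forward as they close: fully open they stand 13 mm farther back than shut.
Start: joints at [1.096, 0.313, 1.498, -0, 1.331, -0.223], TCP at [130.815, 508.448, 303.894] pointing down, gripper open.
Joint ranges: [-2.94, 2.94], [-0.97, 2.17], [0.19, 2.56], [-1.23, 4.37], [0.02, 3.11], [-2.88, 2.88]. Speed limits (rad/s): [2.39, 2.39, 3.01, 3.14, 3.14, 3.14].

## Interface

Orientations are given as a unit quaternion [w, x, y, z].
In Python, from rig import ctrl gives the robot as it stands.
- The arm moves only by the tool move_arm, never from a script. Its argument "series" is a list of rows, each a list of 3 entries, a list of its own where there are three numbers: the shift along the tool's x, y, z in mm, then the turn about the tool's z in degrees, then the opening, from 0 (shut) to 1 (fully open). In form: [[[tx, ty, tz], yaw, grip], ...]. A call has 1 to 10 rows; each row is the pose to reach, as a shift and turn from the pose commanded when the call began, along the tool's axes at that moment; what a row does not reach only later rows make up. A row lasts 1/8 s, in which the tool goes at most 62.5 mm and 10.7 degrees, less where a joint would pass 70% of its speed; a pose out of reach is approached as far as the arm can. A call with a gripper value outside its range is refused whole. The fingers move at their own pace and stop on an object; "force" is the grip in N (left out, the last holds). Time passes only in rows, so rows that repeat a pose let the fingers close. It gives the time, the measured TCP pose, the force and the opening at its end, in the units of the state.
- ctrl.sense(): the state, without advancing time (a new reading comes with each control period).
- ctrl.capture(name): name is "side" or "top"; returns (picture, depth): 400x640x3 uint8, red, green, blue; 400x640 float32, mm along the optical axis (not along the pixel's ray), 0 where there is no reading.
- ctrl.camera_model(name): a dict with "fov_y" (degrees; the focal length in pixels is half the picture's height over the tangent of half this angle, whatever the lens; pixels are square), "cx", "cy" (the principal point, pixels), "rvec" (rotation vector, rad) and "tvec" (3), from world to camera coordinates, as OpenCV has them. Camera axes: x right, y down, z forward; pixel columns grow to the right and rows downward; lengths in mm; the calibration is good to about 2 mm. A picture is of the moment at which its call begins. camera_model takes no time and is no camera call.
- ctrl.finish_job(): hands the job in, once; it reports no verdict.
The state is a dict: "time_s": time; "joints": joint angles; "dq": joint speeds; "tau": joint torques, N m; "eef_pos": TCP position; "ee_rot": TCP orientation; "force": force on the tool from outside, world axes, zero at the start; "wrist_torque": the same for the moment, N m; "grip_width": opening from 0.0 (shut) to 1.0 (fully open).
Only numpy, scipy, OpenCV 4.12 (cv2) and the standard library are available. Lean on these libraries where they do the work, as an engineer would, in place of code of your own. Each camera call takes 0.05 s, during which the arm holds its last target.

## Task

The lion face on the sloping jig lacks one eye. Take the middle-sized eye from the wooden rack and set it, stem first, loosely into the open hole in the face; let go, then take the seating tool and press squarely on the eye's pupil until it clicks fully home with its rim flush (do not push it in with the fingers). Finally stand the seating tool upright back on its round cork pad, and leave everything else alone.

Things in the scene. Friction and masses are not known exactly. Their poses are not given: they have to be found in the camera images.
- socket (a point): centre of the open eye hole, in the plane of the sloping red face. z points out square to the face (30 deg from vertical, leaning to the jig's -x), x up the slope, y level along the face. Hole 30 mm wide through the 14 mm panel; hidden spring jaws below grip the stem. A finished fixed eye of the same size is 110 mm to +y; a ridge 8 mm high at y +55 mm; brows 6 mm high at x +32 to +58 mm
- jig: fixed plywood jig carrying the red lion-face panel (130 mm up the slope x 240 mm); base 170 x 250 x 12 mm, origin under its centre on the bench; the face slopes down to -x. The hole's centre is at jig (0, -55, 85) mm; highest point of the panel about 125 mm
- eye: middle-sized loose eye, 40 g: rim disc 40 mm wide, 5 thick; on it a flat-topped pupil 26 wide, 14 high; below it a stem 26 wide, 32.5 long, nose tapering to 13. Origin on the axis at the rim's underside, z to the pupil. Starts stem down in a rack hole (which varies). Loose in the face's hole its origin stands about 10 mm out; pressed with about 10 to 25 N along the axis it snaps to 0 and stays
- eye_big: a bigger loose eye (rim 52 mm, pupil 36 mm across, same heights) in another rack hole; does not belong here, leave it. Origin at the underside of the rim.
- eye_small: a smaller loose eye (rim 33 mm, pupil 18 mm across, same heights) in another rack hole; leave it. Origin at the underside of the rim.
- rack: fixed light wooden block 240 (x) x 85 (y) x 40 (z) mm with three 30 mm holes 75 mm apart along its x; origin under its centre on the bench.
- setter: seating tool like a stamp: flat round foot 44 mm wide, 12 thick, rubber-faced below; above it a round wooden handle 26 wide, 50 long (62 in all). Origin at the centre of the foot's underside, z up the handle. 0.13 to 0.25 kg. Starts upright on the cork pad. Gripped low on the handle, the fingertips can push on the foot's upper side
- pad: fixed round cork pad, 90 mm across, 8 mm thick, origin at the centre of its underside on the bench. The tool stands on it.
- glue_jar: loose yellow jar 52 mm across, 70 mm high, bystander; origin under its centre
- paint_can: loose steel can 66 mm across, 85 mm high, bystander; origin under its centre
- felt_stack: loose stack of round red discs, 68 mm across, 20 mm high, bystander; origin under its centre
- brush: loose brush about 200 mm long lying on the bench in front of the jig, bystander
- tape_core: loose cardboard roll 56 mm across, 22 mm high, bystander; origin under its centre
- bowl: loose steel bowl 100 mm across, 45 mm high, bystander; origin under its centre
- mallet: loose mallet lying on the bench, bystander
Things that resemble listed ones, but are neither listed nor needed, are in the scene too. What is shaped like the setter but pink is not meant. What is shaped like the eye but green is not meant.

How it is judged (in metres and radians):
On the way, in this order (a step that is already met when the one before it is completed fails the run):
1. the middle-sized eye rests loosely in the open hole, let go, not yet pressed home (z of eye in the frame of socket between 0.004 and 0.022 m and distance between eye and socket below 0.0225 m and angle between the z axis of eye and the z axis of socket, either way round below 0.3 rad and contact force between the fingers and eye below 0.05 N), for 0.2 s.
2. the seating tool presses on the eye, square to the face (within 10 degrees) (contact force between setter and eye above 4 N and angle between the z axis of setter and the z axis of socket, either way round below 0.175 rad).
3. the eye has clicked home, rim flush with the face within 2 mm (z of eye in the frame of socket below 0.002 m and distance between eye and socket below 0.004 m and angle between the z axis of eye and the z axis of socket, either way round below 0.06 rad), for 0.2 s.
At the end, for the whole second after the job is handed in: The middle-sized eye is snapped into the hole: rim within 2 mm of the face, origin within 4 mm of the hole's centre, square within 0.06 rad; the seating tool stands upright (within 0.1 rad) on the cork pad, its centre within 25 mm of the pad's centre; both at rest (all of step 3 and horizontal distance between setter and pad below 0.025 m and height (world z) of setter between 0.005 and 0.011 m and angle between setter's own z axis and vertical below 0.1 rad and linear speed of each of setter, eye below 0.02 m/s); the robot touches nothing.
It fails at once if the eye is pushed in with the fingers instead of the tool (z of eye in the frame of socket below 0.004 m and distance between eye and socket below 0.02 m and contact force between the fingers and eye above 1 N).
It fails at once if the tool presses the eye askew (over 15 degrees off square with more than 4 N) (contact force between setter and eye above 4 N and angle between the z axis of setter and the z axis of socket, either way round above 0.262 rad).
It fails at once if another eye is lifted or taken from the rack (distance of any of eye_big, eye_small from where it was at the start of the episode above 0.02 m).
It fails at once if a bystander is pushed more than 30 mm or knocked over (distance of any of glue_jar, paint_can, felt_stack, brush, tape_core, bowl, mallet from where it was at the start of the episode above 0.03 m or angle between any of glue_jar, paint_can's own z axis and vertical above 0.5 rad).
It also fails if it takes over 61 s, if anything falls off the work surface, if the arm or the gripper's body presses on something with over 40 N, if the wrist force passes 120 N, or if a joint passes its speed limit or range.

## Working session

There is one attempt and no reset: what is moved stays moved. The work goes in short steps, Python scripts to look and compute and a tool call to move; the robot and the scene stay as the last step left them, time stands still between calls to the robot, and variables do not carry over. Pictures are saved under pics/ and viewed, and the job is handed in when it is done.

Besides the shell and the picture viewer there is one more tool, called after "Call:" as name([rows], argument=value, ...), one row to a line, values as JSON. move_arm: Moves the arm, as the interface text tells. Its arguments: {"type":"object","properties":{"series":{"type":"array","items":{"type":"array"}},"force":{"type":"number"}},"required":["series"]}

```bash
ls; mkdir -p pics; python3 - <<'E'
from rig import ctrl
import cv2,numpy as np
for n in ("side","top"):
    p,d=ctrl.capture(n); cv2.imwrite(f"pics/{n}0.png",p[:,:,::-1]); np.save(f"{n}0.npy",d)
    print(n,ctrl.camera_model(n),(d>0).mean())
print(ctrl.sense())
E
```

```text
pics
side {'fov_y': 44.9149201296666, 'cx': 324.8837577610203, 'cy': 185.60263286761, 'rvec': array([ 0.3465331 , -2.87470855,  1.01289833]), 'tvec': array([ 515.04416865,  164.57906929, 1251.36807772])} 0.996
top {'fov_y': 43.77799655098461, 'cx': 317.77417947333043, 'cy': 199.3023244066225, 'rvec': array([ 2.10898978, -2.14407757,  0.15860781]), 'tvec': array([ -20.81395461,  562.09102931, 1537.68063962])} 0.9957890625
{'time_s': 0.1, 'joints': array([ 1.09558031e+00,  3.13392493e-01,  1.49833282e+00,  4.69302313e-05,
        1.33101914e+00, -2.23423130e-01]), 'dq': array([-5.57381566e-04, -8.59129848e-04, -9.37970339e-05, -1.53009019e-03,
       -2.81792708e-03,  1.51536933e-03]), 'tau': array([ 1.96698449e-03, -4.12898469e+01, -2.60142589e+01, -2.15113769e-04,
        2.94916324e-03, -1.13873335e-05]), 'eef_pos': array([130.74819963, 508.31323915, 303.40370408]), 'ee_rot': array([-2.18521975e-04,  1.25569654e-01,  9.92084638e-01, -5.33321747e-04]), 'force': array([-0.07606164,  0.25560694,  0.65122189]), 'wrist_torque': array([-0.0405436 ,  0.01031255,  0.01717358]), 'grip_width': 1.0054888127655657}
```

View pics/side0.png

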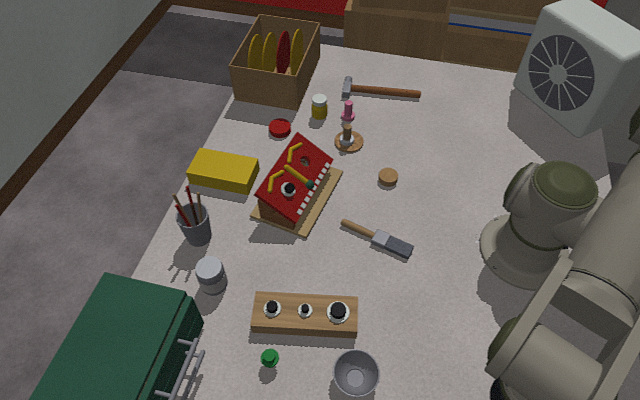

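View pics/top0.png

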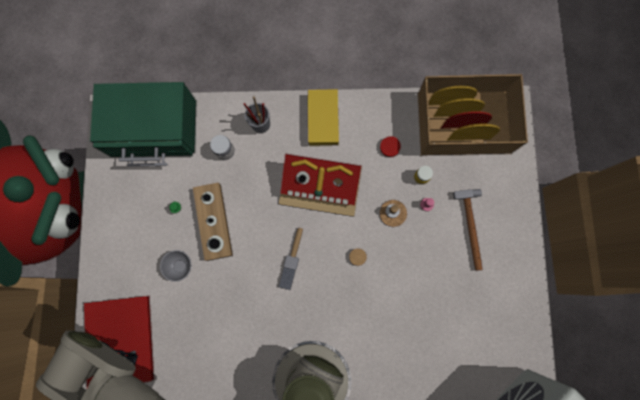

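```bash
cat > h.py <<'E'
import numpy as np,cv2
from rig import ctrl
def cam(n):
    m=ctrl.camera_model(n); f=200/np.tan(np.radians(m['fov_y']/2))
    K=np.array([[f,0,m['cx']],[0,f,m['cy']],[0,0,1]]); R=cv2.Rodrigues(m['rvec'])[0]; return K,R,m['tvec'].reshape(3)
def pts(n,d):
    K,R,t=cam(n); v,u=np.mgrid[:400,:640]
    c=np.stack([(u-K[0,2])/K[0,0]*d,(v-K[1,2])/K[1,1]*d,d],-1); return (c-t)@R
def ray(n,u,v,z):
    K,R,t=cam(n); o=-R.T@t; r=R.T@np.linalg.inv(K)@np.array([u,v,1.]); return o+r*(z-o[2])/r[2]
def proj(n,P):
    K,R,t=cam(n); return cv2.projectPoints(np.float64(P).reshape(-1,1,3),cv2.Rodrigues(R)[0],t,K,None)[0].reshape(-1,2)
def crop(n,x0,y0,x1,y1,s,name,p):
    cv2.imwrite(f'pics/{name}.png',cv2.resize(p[y0:y1,x0:x1],None,fx=s,fy=s,interpolation=cv2.INTER_CUBIC))
E
python3 - <<'E'
from h import *
s=cv2.imread('pics/side0.png');t=cv2.imread('pics/top0.png')
a=cv2.resize(s[280:350,240:370],(780,420),interpolation=cv2.INTER_CUBIC)
cv2.imwrite('pics/c1.png',a)
a=cv2.resize(s[90:240,240:400],(640,600),interpolation=cv2.INTER_CUBIC);cv2.imwrite('pics/c2.png',a)
a=cv2.resize(t[150:265,270:440],(800,540),interpolation=cv2.INTER_CUBIC);cv2.imwrite('pics/c3.png',a)
for n,L in (('side',[(272,309),(305,311),(338,312),(347,126),(347,135),(288,189),(305,161),(334,150),(360,148)]),('top',[(207,197),(211,220),(215,243),(393,211),(303,178),(337,183),(383,221)])):
    P=pts(n,np.load(n+'0.npy'))
    for u,v in L: print(n,u,v,P[v,u].round(0))
E
```

```text
side 272 309 [571. 336.  58.]
side 305 311 [498. 322.  54.]
side 338 312 [425. 308.  57.]
side 347 126 [ 527. -264.   68.]
side 347 135 [ 524. -253.   42.]
side 288 189 [620.  32. 103.]
side 305 161 [ 612. -103.   65.]
side 334 150 [ 557. -227.   -5.]
side 360 148 [ 481. -253.   -3.]
top 207 197 [574. 322.  57.]
top 211 220 [501. 309.  51.]
top 215 243 [427. 292.  62.]
top 393 211 [ 517. -264.   70.]
top 303 178 [ 299.  -56. 1609.]
top 337 183 [620. -93.  12.]
top 383 221 [ 493. -238.   14.]
```

View pics/c1.png

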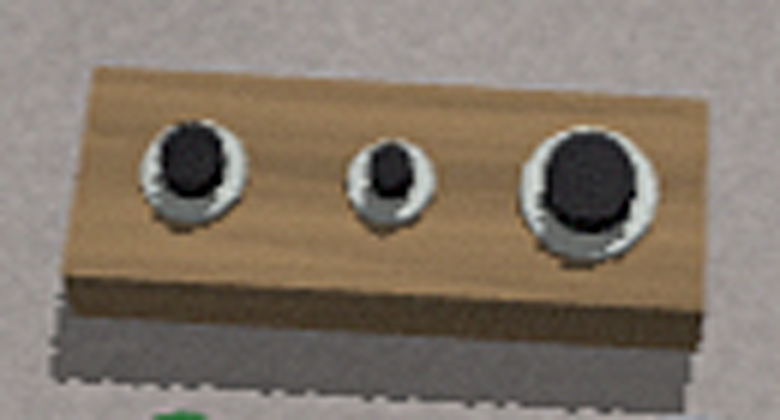

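View pics/c2.png

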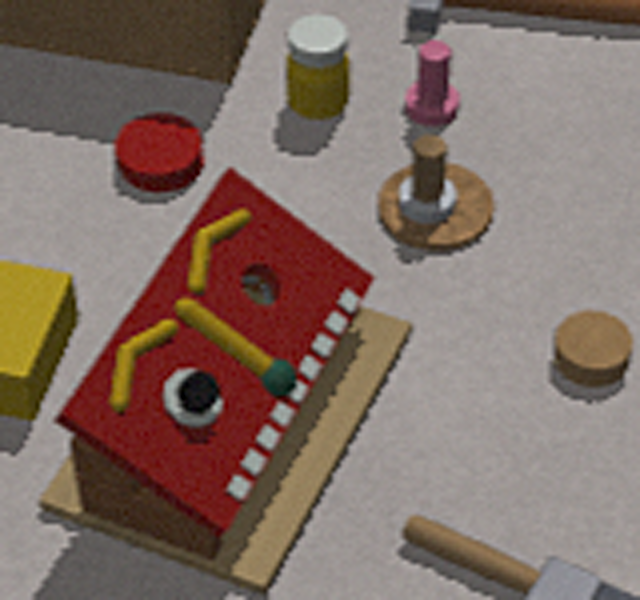

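View pics/c3.png

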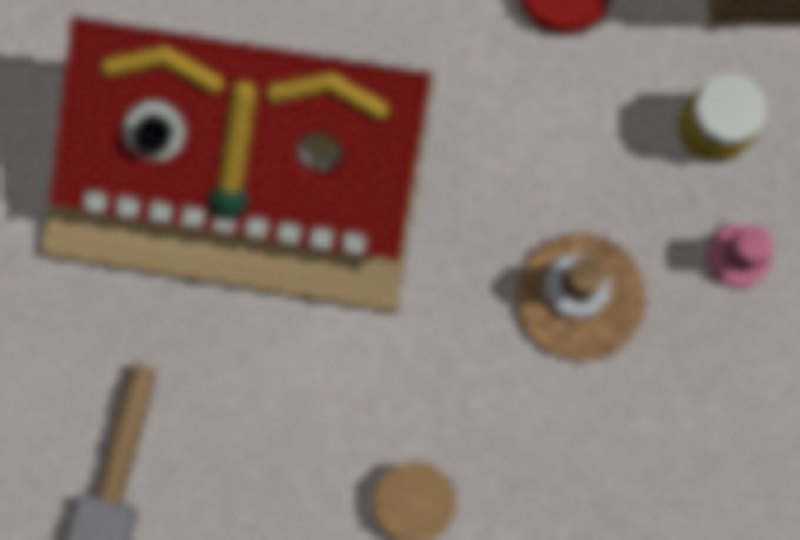

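```bash
cat > meas.py <<'E'
from h import *
import sys
def blobs(n,p,mask,box,amin=8):
    x0,y0,x1,y1=box; m=np.zeros(mask.shape,np.uint8); m[y0:y1,x0:x1]=mask[y0:y1,x0:x1]
    k,l,s,c=cv2.connectedComponentsWithStats(m.astype(np.uint8)); return [(s[i,4],c[i].round(2).tolist(),s[i,:4].tolist()) for i in range(1,k) if s[i,4]>=amin]
if __name__=='__main__':
  for n,box in (('side',(245,285,365,345)),('top',(185,180,240,265))):
    p=cv2.imread(f'pics/{n}0.png'); h=cv2.cvtColor(p,cv2.COLOR_BGR2HSV)
    dark=(h[...,2]<55); white=(h[...,2]>90)&(h[...,1]<45)
    wood=(h[...,1]>80)
    for a,c,s in blobs(n,p,dark,box):
        print(n,'dark',a,c,s,ray(n,*c,59).round(1))
    x0,y0,x1,y1=box
    m=np.zeros((400,640),np.uint8); m[y0:y1,x0:x1]=wood[y0:y1,x0:x1]
    m=cv2.morphologyEx(m,cv2.MORPH_CLOSE,np.ones((9,9)))
    cs=max(cv2.findContours(m,0,1)[0],key=cv2.contourArea); r=cv2.minAreaRect(cs); print(r,[ray(n,*q,40).round(0).tolist() for q in cv2.boxPoints(r)])
  for n,box in (('side',(380,165,400,188)),('top',(340,240,372,270))):
    p=cv2.imread(f'pics/{n}0.png'); h=cv2.cvtColor(p,cv2.COLOR_BGR2HSV)
    for a,c,s in blobs(n,p,h[...,1]>70,box): print(n,'core',a,c,ray(n,*c,15).round(1))
  for n,box in (('side',(325,122,370,158)),('top',(370,195,412,230))):
    p=cv2.imread(f'pics/{n}0.png'); h=cv2.cvtColor(p,cv2.COLOR_BGR2HSV)
    w=(h[...,2]>110)&(h[...,1]<45)
    for a,c,s in blobs(n,p,h[...,1]>70,box): print(n,'pad',a,c,s,ray(n,*c,8).round(1))
    for a,c,s in blobs(n,p,w,box): print(n,'foot',a,c,s,ray(n,*c,14).round(1))
E
python3 meas.py
```

```text
side dark 103 [271.62, 306.65] [267, 301, 10, 12] [572.8 331.7  59. ]
side dark 193 [337.72, 310.35] [331, 303, 15, 16] [426.8 305.   59. ]
side dark 51 [304.8, 308.35] [302, 304, 7, 9] [499.4 317.9  59. ]
((304.260009765625, 314.3199768066406), (105.72586059570312, 41.65798568725586), 3.1798300743103027) [[604.0, 392.0, 40.0], [632.0, 296.0, 40.0], [390.0, 252.0, 40.0], [375.0, 350.0, 40.0]]
top dark 33 [206.09, 197.15] [203, 195, 7, 6] [572.9 324.   59. ]
top dark 11 [210.0, 220.0] [208, 219, 5, 3] [499.7 310.   59. ]
top dark 75 [213.68, 243.15] [209, 239, 10, 9] [426.6 297.   59. ]
((211.95945739746094, 221.25672912597656), (73.81513214111328, 27.45462989807129), 80.53767395019531) [[610.0, 374.0, 40.0], [623.0, 287.0, 40.0], [389.0, 244.0, 40.0], [376.0, 329.0, 40.0]]
side core 286 [388.13, 176.67] [ 379.3 -145.1   15. ]
top core 224 [357.14, 256.6] [ 379.9 -152.    15. ]
side pad 442 [348.97, 139.74] [335, 124, 28, 29] [ 519.2 -268.3    8. ]
side pad 18 [326.78, 155.72] [325, 153, 6, 5] [ 569.8 -187.7    8. ]
side foot 961 [346.75, 138.86] [325, 122, 45, 36] [ 525.6 -264.6   14. ]
side foot 17 [341.06, 137.29] [340, 134, 3, 7] [ 543.9 -266.9   14. ]
side foot 23 [351.57, 138.43] [350, 135, 4, 8] [ 511.7 -269.9   14. ]
top pad 442 [393.21, 213.23] [380, 200, 27, 27] [ 518.  -272.9    8. ]
top foot 831 [389.28, 211.42] [370, 195, 42, 35] [ 523.3 -259.7   14. ]
top foot 12 [390.08, 205.08] [388, 204, 5, 3] [ 544.  -263.1   14. ]
top foot 47 [393.77, 214.28] [388, 210, 12, 8] [ 513.8 -273.8   14. ]
```

```bash
cat >> h.py <<'E'
def tri(us,ut):
    (K,R,t),(K2,R2,t2)=cam('side'),cam('top')
    X=cv2.triangulatePoints(K@np.c_[R,t],K2@np.c_[R2,t2],np.float64(us).reshape(2,1),np.float64(ut).reshape(2,1)).ravel(); return X[:3]/X[3]
E
python3 - <<'E'
from h import *
for n in('side','top'):
    K,R,t=cam(n); print(n,(-R.T@t).round(0))
for a,b in (((271.62,306.65),(206.09,197.15)),((337.72,310.35),(213.68,243.15)),((304.8,308.35),(210,220)),((388.13,176.67),(357.14,256.6)),((348.97,139.74),(393.21,213.23))): print(tri(a,b).round(1))
# face plane from red mask with depth
for n in ('side','top'):
    p=cv2.imread(f'pics/{n}0.png'); h=cv2.cvtColor(p,cv2.COLOR_BGR2HSV)
    red=((h[...,0]<8)|(h[...,0]>172))&(h[...,1]>150)&(h[...,2]>60)
    box=(250,130,335,225) if n=='side' else (275,150,365,215)
    x0,y0,x1,y1=box; m=np.zeros((400,640),np.uint8); m[y0:y1,x0:x1]=red[y0:y1,x0:x1]
    er=cv2.erode(m,np.ones((5,5)))
    P=pts(n,np.load(n+'0.npy'))[er>0]; c=np.median(P,0); 
    for _ in range(4):
        A=np.c_[P[:,:2],np.ones(len(P))]; k=np.linalg.lstsq(A,P[:,2],rcond=None)[0]; r=P[:,2]-A@k; P=P[abs(r)<max(3,2*r.std())]
    nrm=np.array([-k[0],-k[1],1]);nrm/=np.linalg.norm(nrm); print(n,len(P),k,r.std(),nrm,'tilt',np.degrees(np.arccos(nrm[2])),'az',np.degrees(np.arctan2(nrm[1],nrm[0])))
    # the interior of the hole: non-red component
    big=cv2.morphologyEx(m,cv2.MORPH_CLOSE,np.ones((3,3)))
    inv=(1-m).astype(np.uint8); kk,l,s,cc=cv2.connectedComponentsWithStats(inv)
    for i in range(1,kk):
        if 8<s[i,4]<900: print('  hole',s[i],cc[i].round(2))
    cnt=max(cv2.findContours(m,0,1)[0],key=cv2.contourArea); print(cv2.approxPolyDP(cv2.convexHull(cnt),5,True).reshape(-1,2).tolist())
E
```

```text
side [ 351.  760. 1076.]
top [ 299.  -56. 1609.]
[575.1 326.9  47.4]
[427.6 299.7  47. ]
[501.2 312.8  47.2]
[ 380.  -152.5    6.3]
[ 519.4 -273.7    2.4]
side 1088 [ 5.61643002e-01 -1.01685360e-01 -2.68330701e+02] 2.1647976153512145 [-0.4877802   0.08831251  0.86848798] tilt 29.71659393172831 az 169.73777488112503
  hole [287 142  16  22 135] [292.53 151.07]
  hole [300 156   9  11  55] [303.96 161.16]
  hole [267 170  18  24 151] [273.62 179.54]
  hole [280 182  16  15 185] [287.69 189.04]
[[297, 132], [332, 160], [293, 223], [255, 193]]
top 728 [ 5.69602959e-01 -1.05377634e-01 -2.70129120e+02] 3.18762987500858 [-0.49288073  0.09118388  0.86530578] tilt 30.08236073336432 az 169.5186762101377
  hole [295 170  16  15 169] [302.57 177.13]
  hole [333 178  10   9  65] [337.26 182.12]
[[286, 155], [359, 166], [354, 203], [282, 193]]
```

```bash
python3 - <<'E'
from h import *
ps=(303.96,161.16);pt=(337.26,182.12)
for z in (85,83): print('hole',ray('side',*ps,z).round(1),ray('top',*pt,z).round(1))
print(tri(ps,pt))
# depth-plane intersection
for n,u,k in (('side',ps,[.5616,-.1017,-268.33]),('top',pt,[.5696,-.1054,-270.13])):
    K,R,t=cam(n);o=-R.T@t;r=R.T@np.linalg.inv(K)@np.array([*u,1.]);N=np.array([-k[0],-k[1],1]);s=(k[2]-N@o)/(N@r);print('plane',n,(o+s*r).round(1))
print('fixed white: ',tri((287.69,189.04),(302.57,177.13)))
# panel corners pairs
S=[[297,132],[332,160],[293,223],[255,193]];T=[[359,166],[354,203],[282,193],[286,155]]
for a,b in zip(S,T): print(a,b,tri(a,b).round(1))
# depth bias of bench near things; side, top
for n in('side','top'):
    P=pts(n,np.load(n+'0.npy')); m=(abs(P[...,0]-450)<60)&(abs(P[...,1]-100)<100)&(abs(P[...,2])<25); print(n,np.median(P[m][:,2]),P[m][:,2].std())
    m=(abs(P[...,0]-500)<110)&(abs(P[...,1]-312)<40)&(abs(P[...,2]-40)<8); q=P[m];print('rack',np.median(q,0),q[:,2].std())
    # cluster top heights: eye pupil, setter
    for c in ((574,327),(427,299),(519,-268)):
        m=(np.hypot(P[...,0]-c[0],P[...,1]-c[1])<22)&(P[...,2]>52)&(P[...,2]<85);print(c,m.sum(),P[m].mean(0).round(1))
E
```

```text
hole [610.  -84.8  85. ] [608.5 -92.3  85. ]
hole [610.5 -86.5  83. ] [608.9 -92.4  83. ]
[611.31531136 -92.48120436  75.86687311]
plane side [610.4 -86.3  83.3]
plane top [608.3 -92.3  86.1]
fixed white:  [627.16448176  16.01330483  80.5443482 ]
[297, 132] [359, 166] [ 650.5 -159.5  115.4]
[332, 160] [354, 203] [ 546.5 -145.2   42. ]
[293, 223] [282, 193] [590.7  85.4  32.6]
[255, 193] [286, 155] [695.5  66.1 104.2]
side -2.1938104471242093 4.981216598978092
rack [497.36301102 317.54052934  38.21648024] 2.663393291505906
(574, 327) 98 [575.8 328.2  56.8]
(427, 299) 197 [427.9 301.4  56.7]
(519, -268) 62 [ 527.4 -261.5   63.8]
top 0.14956444504376543 5.787234777117647
rack [502.48638382 311.05068864  40.25113468] 3.4152608425161644
(574, 327) 56 [573.2 324.2  58.5]
(427, 299) 102 [426.4 297.9  58.8]
(519, -268) 60 [ 524.5 -267.4   68.6]
```

```bash
cat >> h.py <<'E'
from scipy.spatial.transform import Rotation as Ro
def st():
    s=ctrl.sense(); q=s['ee_rot']; R=Ro.from_quat([q[1],q[2],q[3],q[0]]).as_matrix(); return s,np.array(s['eef_pos']),R
def rel(P,az=None):
    s,p,R=st(); d=R.T@(np.array(P)-p); y=None
    cur=np.degrees(np.arctan2(R[1,0],R[0,0]))
    print('t',s['time_s'],'pos',p.round(1),'az',cur.round(2),'tiltz',R[:,2].round(3),'F',s['force'].round(1),'w',s['grip_width'],'shift',d.round(1),'yaw',None if az is None else round(-(az-cur),2))
E
python3 -c "
from h import *
rel([573.5,325,230],169.6)"
```

```text
t 0.1 pos [130.7 508.3 303.4] az 165.57 tiltz [-0.001 -0.001 -1.   ] F [-0.1  0.3  0.7] w 1.0054888127655657 shift [-474.5  -67.1   73.3] yaw -4.03
```

Call:
move_arm([
  [[-50,-7,0],-1,0.8],
  [[-100,-14,0],-2,0.7],
  [[-150,-21,10],-3,0.7],
  [[-200,-28,20],-4,0.7],
  [[-250,-35,30],-4,0.7],
  [[-300,-42,40],-4,0.7],
  [[-350,-49,50],-4,0.7],
  [[-400,-57,60],-4,0.7],
  [[-440,-62,70],-4,0.7],
  [[-474,-67,73],-4,0.7],
], force=40)

```text
time_s: 1.35
eef_pos: [574.3, 324.5, 229.5]
ee_rot: [-0.001, 0.091, 0.996, -0.0]
force: [0.4, 0.2, 0.6]
grip_width: 0.698
```

```bash
python3 - <<'E'
from h import *
rel([573.5,325,140],169.6)
for n,b in (('side',(220,200,380,350)),('top',(150,150,270,270))):
    p,d=ctrl.capture(n); p=p[:,:,::-1]; cv2.imwrite(f'pics/{n}1.png',p)
    crop(n,*b,4,n+'1c',p)
rel([573.5,325,140],169.6)
s,p,R=st()
print('tip proj', [proj(n,p+R@[0,0,70]).round(1) for n in('side','top')])
E
```

```text
t 1.35 pos [574.3 324.5 229.5] az 169.53 tiltz [-0.002 -0.001 -1.   ] F [0.4 0.2 0.6] w 0.69810965272423 shift [ 0.7  0.5 89.5] yaw -0.07
t 1.45 pos [575.3 323.5 229.3] az 169.4 tiltz [-0.001 -0.001 -1.   ] F [1.  0.1 0.2] w 0.7005819425714803 shift [ 2.   1.3 89.3] yaw -0.2
tip proj [array([[267.8, 282.1]]), array([[198.2, 190.7]])]
```

View pics/side1c.png

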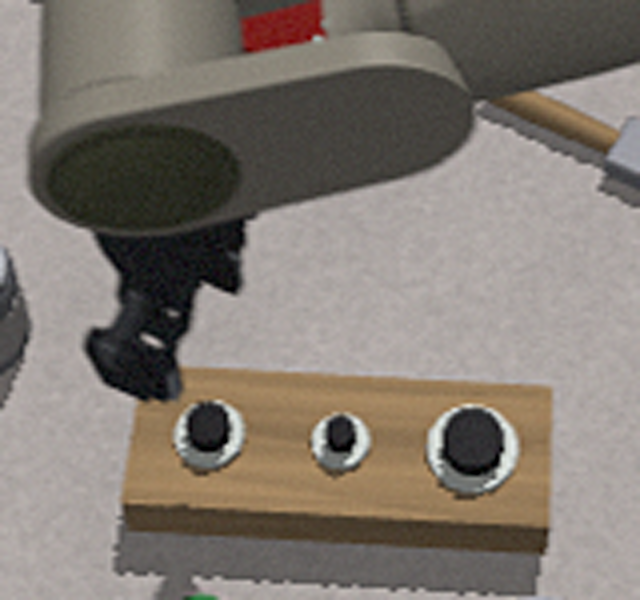

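View pics/top1c.png

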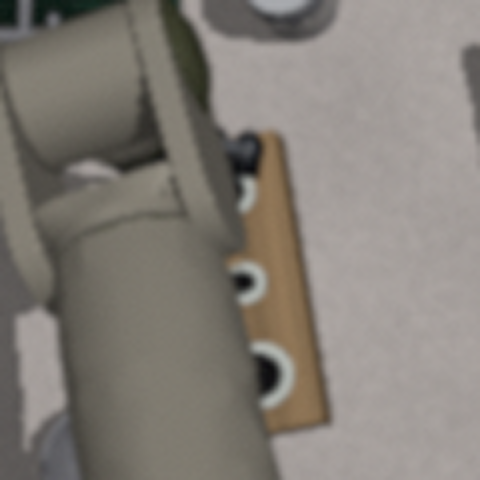

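```bash
python3 - <<'E'
from h import *
s,p,R=st()
for y in (-45,-30,0,30,45):
  for z in (50,70): print(y,z,[proj(n,p+R@[0,y,z]).round(1).tolist() for n in('side','top')])
# overlay
a=cv2.imread('pics/side1.png')
for y in (-44,-30,30,44):
  for x in(-11,11):
    u=proj('side',p+R@[x,y,67])[0]; cv2.circle(a,(int(u[0]*1),int(u[1])),0,(0,0,255) if y>0 else (0,255,0),-1)
crop('side',230,250,310,330,8,'ov1',a)
E
```

```text
-45 50 [[[277.2, 260.1]], [[211.4, 191.9]]]
-45 70 [[[277.9, 264.8]], [[213.0, 193.1]]]
-30 50 [[[273.8, 265.8]], [[206.4, 191.1]]]
-30 70 [[[274.6, 270.5]], [[208.1, 192.3]]]
0 50 [[[267.0, 277.5]], [[196.5, 189.4]]]
0 70 [[[267.8, 282.1]], [[198.2, 190.7]]]
30 50 [[[259.9, 289.7]], [[186.5, 187.8]]]
30 70 [[[260.9, 294.1]], [[188.4, 189.0]]]
45 50 [[[256.2, 295.9]], [[181.6, 186.9]]]
45 70 [[[257.3, 300.3]], [[183.5, 188.2]]]
```

View pics/ov1.png

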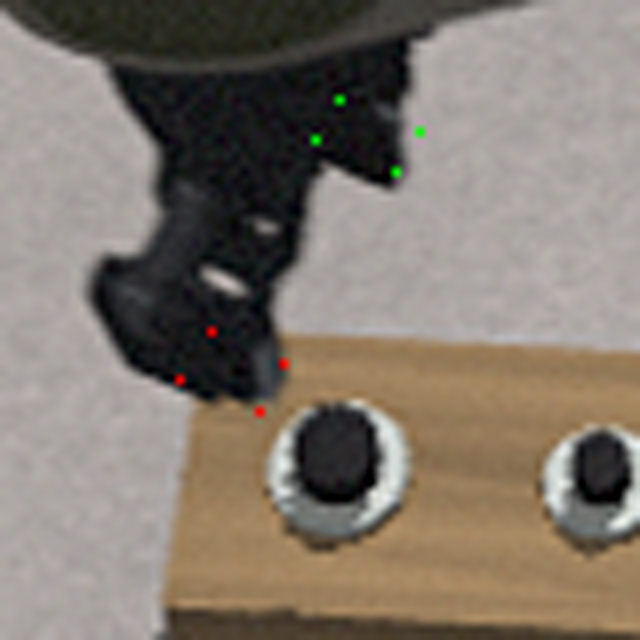

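```bash
python3 - <<'E'
from h import *
s,p,R=st()
a=cv2.imread('pics/top1.png')
for y in (-44,-30):
  for x in(-11,11):
   for z,c in ((67,(0,255,0)),(20,(0,0,255))):
    u=proj('top',p+R@[x,y,z])[0]; cv2.circle(a,tuple(np.round(u).astype(int).tolist()),0,c,-1)
crop('top',180,165,240,225,10,'ov2',a)
for n in('side','top'):
    pic,d=ctrl.capture(n); P=pts(n,d); L=(P-p)@R
    m=(L[...,2]>20)&(L[...,2]<95)&(abs(L[...,0])<50)&(abs(L[...,1])<80)
    q=L[m]; print(n,len(q))
    for sgn in(1,-1):
        k=q[(q[:,1]*sgn>15)&(q[:,2]>45)]; print(sgn,len(k),np.percentile(k,[5,50,95],axis=0).round(1).tolist() if len(k) else '')
E
```

```text
side 152
1 30 [[3.2, 33.5, 46.3], [6.5, 39.6, 56.8], [10.0, 46.0, 64.2]]
-1 48 [[-8.5, -32.8, 48.5], [2.9, -27.9, 57.9], [10.1, -26.7, 67.1]]
top 6
1 0 
-1 4 [[9.1, -37.2, 55.8], [10.6, -34.1, 60.4], [12.3, -31.6, 67.3]]
```

View pics/ov2.png

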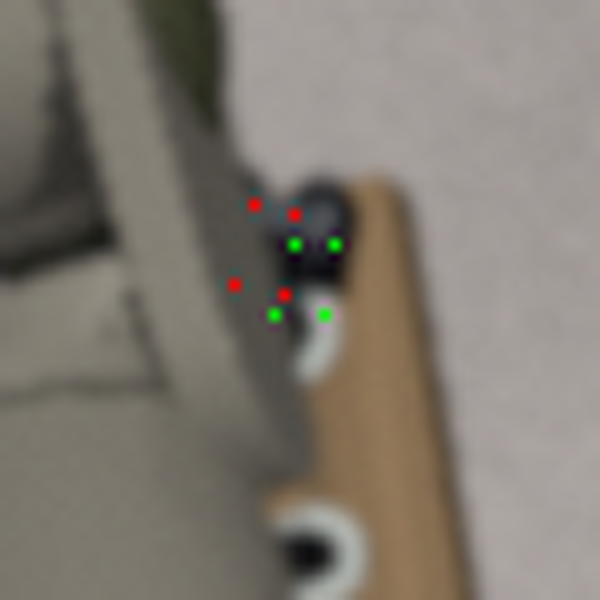

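```bash
python3 - <<'E'
from h import *
s,p,R=st()
pic,d=ctrl.capture('side'); P=pts('side',d); L=(P-p)@R
for v in range(278,303,3):
    print(v,[(u,L[v,u].round(0).astype(int).tolist()) for u in range(240,268,3)])
E
```

```text
278 [(240, [-124, -52, 233]), (243, [-117, -55, 233]), (246, [-110, -58, 233]), (249, [-4, 50, -35]), (252, [2, 48, -36]), (255, [5, 44, -31]), (258, [9, 41, -28]), (261, [3, 25, 3]), (264, [14, 29, -13]), (267, [16, 23, -4])]
281 [(240, [-120, -44, 233]), (243, [-114, -48, 234]), (246, [-104, -49, 228]), (249, [-1, 55, -34]), (252, [3, 53, -33]), (255, [-4, 36, 2]), (258, [2, 34, 0]), (261, [7, 32, 0]), (264, [14, 31, -4]), (267, [-60, -73, 235])]
284 [(240, [-15, 66, -29]), (243, [-7, 66, -36]), (246, [-3, 64, -35]), (249, [2, 61, -35]), (252, [3, 54, -22]), (255, [-81, -51, 229]), (258, [4, 38, 4]), (261, [9, 36, 4]), (264, [16, 36, -1]), (267, [-55, -64, 231])]
287 [(240, [-12, 71, -29]), (243, [-6, 70, -32]), (246, [-1, 67, -31]), (249, [5, 67, -35]), (252, [11, 65, -38]), (255, [11, 57, -24]), (258, [2, 38, 19]), (261, [11, 40, 8]), (264, [-58, -54, 232]), (267, [-52, -59, 236])]
290 [(240, [-108, -24, 234]), (243, [-9, 69, -15]), (246, [0, 70, -25]), (249, [7, 71, -33]), (252, [11, 67, -29]), (255, [10, 58, -12]), (258, [6, 44, 17]), (261, [12, 43, 13]), (264, [-54, -48, 234])
[... 232 characters left out ...]
[-32, -29, 196])]
296 [(240, [-99, -9, 231]), (243, [-92, -12, 231]), (246, [-86, -16, 233]), (249, [-3, 64, 14]), (252, [7, 66, 1]), (255, [10, 62, 6]), (258, [11, 55, 18]), (261, [6, 40, 51]), (264, [10, 36, 55]), (267, [-28, -21, 194])]
299 [(240, [-95, -3, 232]), (243, [-88, -5, 230]), (246, [-83, -9, 234]), (249, [-76, -13, 235]), (252, [-69, -15, 232]), (255, [11, 65, 12]), (258, [3, 47, 54]), (261, [5, 41, 63]), (264, [-31, -13, 197]), (267, [-24, -14, 192])]
302 [(240, [-91, 4, 232]), (243, [-86, 0, 236]), (246, [-79, -3, 235]), (249, [-72, -5, 232]), (252, [-64, -7, 230]), (255, [-46, 4, 193]), (258, [-39, 1, 192]), (261, [-32, -1, 192]), (264, [-26, -4, 191]), (267, [-14, 0, 173])]
```

Call:
move_arm([
  [[1,0,30],0,0.7],
  [[2,0,60],0,0.7],
  [[2,0,89],0,0.7],
  [[2,0,89],0,0.7],
])

```text
time_s: 2.1
eef_pos: [569.6, 326.3, 140.3]
ee_rot: [-0.002, 0.09, 0.996, -0.001]
force: [-0.7, 0.2, 0.5]
grip_width: 0.698
```

```bash
python3 - <<'E'
from h import *
rel([573.5,325,122],169.6)
p,d=ctrl.capture('side'); p=p[:,:,::-1]; crop('side',230,260,310,340,8,'s2',p)
E
```

```text
t 2.1 pos [569.6 326.3 140.3] az 169.64 tiltz [-0.004 -0.001 -1.   ] F [-0.7  0.2  0.5] w 0.6975159965897161 shift [-4.1 -0.5 18.3] yaw 0.04
```

View pics/s2.png

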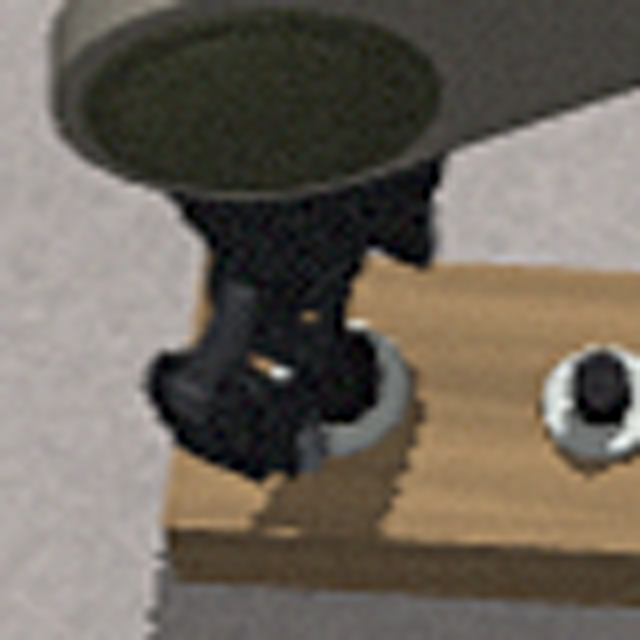

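Call:
move_arm([
  [[-4,0,10],0,0.7],
  [[-4,0,18],0,0.7],
  [[-4,0,18],0,0.5],
  [[-4,0,18],0,0.3],
  [[-4,0,18],0,0.2],
  [[-4,0,18],0,0.2],
  [[-4,0,18],0,0.2],
], force=25)

```text
time_s: 3.02
eef_pos: [575.3, 325.2, 124.3]
ee_rot: [0.0, 0.091, 0.996, 0.0]
force: [-0.0, 0.7, 3.7]
grip_width: 0.284
```

```bash
python3 - <<'E'
from h import *
rel([573.5,325,122],169.6)
p,d=ctrl.capture('side'); p=p[:,:,::-1]; crop('side',230,260,310,340,8,'s3',p)
E
```

```text
t 3.025 pos [575.3 325.2 124.3] az 169.57 tiltz [ 0.001  0.    -1.   ] F [-0.   0.7  3.7] w 0.28385942772174383 shift [ 1.7 -0.5  2.3] yaw -0.03
```

View pics/s3.png

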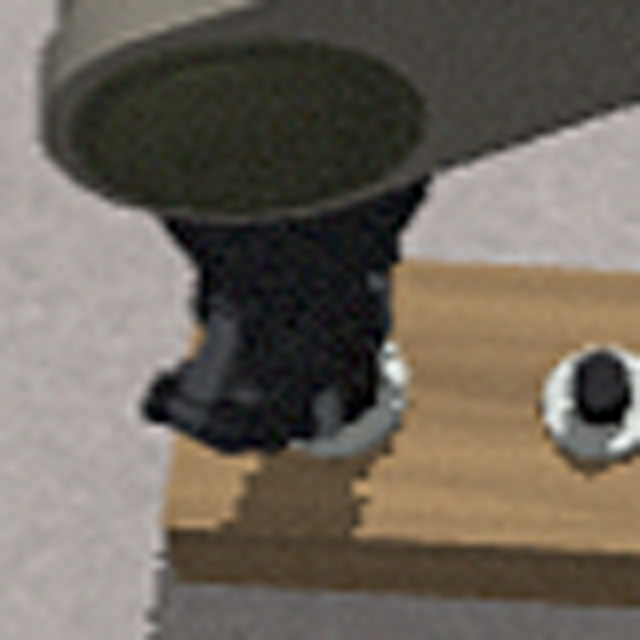

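Call:
move_arm([
  [[0,0,-9],0,0.1],
  [[0,0,-18],0,0.1],
  [[0,0,-18],0,0.1],
  [[4,0,-18],0,0.1],
  [[8,0,-18],0,0.1],
  [[12,0,-18],0,0.1],
  [[15,0,-18],0,0.1],
  [[15,0,-18],0,0.1],
])

```text
time_s: 4.08
eef_pos: [560.2, 327.9, 141.9]
ee_rot: [0.0, 0.091, 0.996, 0.0]
force: [3.5, -1.2, 0.9]
grip_width: 0.283
```

```bash
python3 - <<'E'
from h import *
rel([573.5,325,122],169.6)
p,d=ctrl.capture('side'); p=p[:,:,::-1]; crop('side',230,250,310,330,8,'s4',p)
E
```

```text
t 4.075 pos [560.2 327.9 141.9] az 169.59 tiltz [ 0.  0. -1.] F [ 3.5 -1.2  0.9] w 0.2826656509361269 shift [-13.6  -0.5  19.9] yaw -0.01
```

View pics/s4.png

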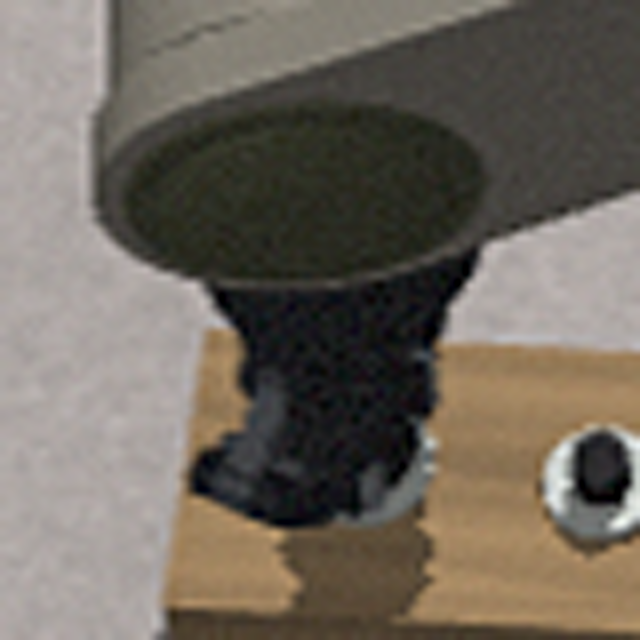

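Call:
move_arm([
  [[3,0,0],0,0.1],
  [[6,0,0],0,0.1],
  [[9,0,0],0,0.1],
  [[11,0,0],0,0.1],
  [[11,0,0],0,0.1],
])

```text
time_s: 4.75
eef_pos: [549.4, 329.8, 141.8]
ee_rot: [-0.0, 0.091, 0.996, -0.0]
force: [3.4, -0.2, -0.7]
grip_width: 0.278
```

```bash
python3 - <<'E'
from h import *
rel([573.5,325,122],169.6)
p,d=ctrl.capture('side'); p=p[:,:,::-1]; crop('side',230,250,310,330,8,'s5',p)
E
```

```text
t 4.75 pos [549.4 329.8 141.8] az 169.58 tiltz [-0. -0. -1.] F [ 3.4 -0.2 -0.7] w 0.2780678438093665 shift [-24.6  -0.4  19.8] yaw -0.02
```

View pics/s5.png

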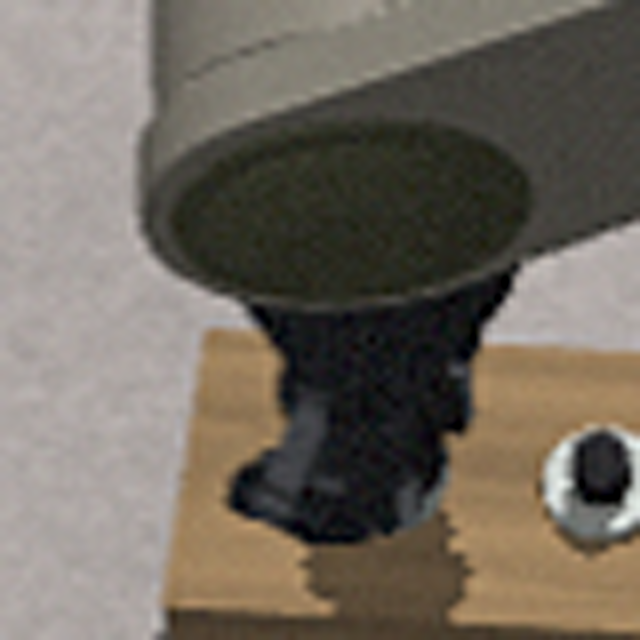

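Call:
move_arm([
  [[0,0,-12],0,0.1],
  [[0,0,-40],0,0.1],
  [[0,0,-80],0,0.1],
  [[0,0,-100],0,0.1],
  [[0,0,-100],0,0.1],
], force=40)

```text
time_s: 5.42
eef_pos: [549.6, 330.1, 243.9]
ee_rot: [0.001, 0.091, 0.996, 0.001]
force: [0.1, 1.1, -1.5]
grip_width: 0.274
```

```bash
python3 - <<'E'
from h import *
rel([573.5,325,122],169.6)
p,d=ctrl.capture('side'); p=p[:,:,::-1]; crop('side',230,220,330,320,7,'s6',p); cv2.imwrite('pics/s6f.png',p)
E
```

```text
t 5.425 pos [549.6 330.1 243.9] az 169.59 tiltz [ 0.002  0.001 -1.   ] F [ 0.1  1.1 -1.5] w 0.2738493031976959 shift [-24.2  -0.9 122. ] yaw -0.01
```

View pics/s6.png

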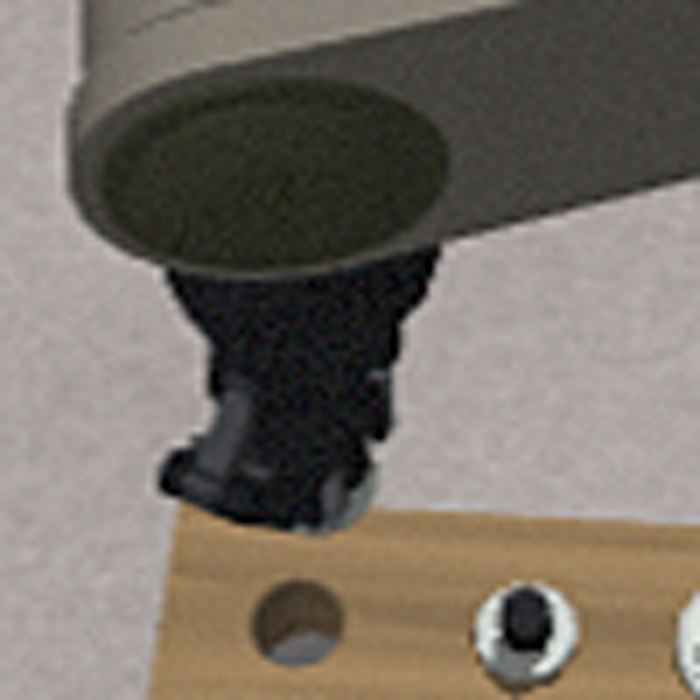

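```bash
python3 - <<'E'
from h import *
rel([578,-85.4,260],169.6)
print(ray('side',272.6,308.6,40),ray('side',272.6,307.2,40))
E
```

```text
t 5.475 pos [549.2 329.9 242.2] az 169.58 tiltz [-0.  0. -1.] F [-0.1 -0.4 -1.1] w 0.2750800810763031 shift [-103.4 -403.3  -18. ] yaw -0.02
[573.29571732 327.7539484   40.        ] [574.32273016 324.49922884  40.        ]
```

Call:
move_arm([
  [[-6,-25,-18],0,0.1],
  [[-18,-70,-18],0,0.1],
  [[-30,-115,-18],0,0.1],
  [[-42,-160,-18],0,0.1],
  [[-54,-205,-18],0,0.1],
  [[-65,-250,-18],0,0.1],
  [[-77,-295,-18],0,0.1],
  [[-89,-340,-18],0,0.1],
  [[-98,-380,-18],0,0.1],
  [[-103,-403,-18],0,0.1],
])

```text
time_s: 6.72
eef_pos: [577.4, -86.9, 258.4]
ee_rot: [-0.001, 0.092, 0.996, 0.0]
force: [-0.0, 0.3, -1.3]
grip_width: 0.276
```

```bash
python3 - <<'E'
from h import *
rel([578,-85.4,209],169.6)
for n,b in (('side',(230,70,350,190)),('top',(270,130,390,230))):
    p,d=ctrl.capture(n); p=p[:,:,::-1]; crop(n,*b,6,n+'7',p); cv2.imwrite(f'pics/{n}7f.png',p)
rel([578,-85.4,209],169.6)
E
```

```text
t 6.725 pos [577.4 -86.9 258.4] az 169.48 tiltz [-0.003  0.001 -1.   ] F [-0.   0.3 -1.3] w 0.27586547906346326 shift [-0.5  1.5 49.4] yaw -0.12
t 6.825 pos [577.5 -87.  258.4] az 169.41 tiltz [-0.003  0.001 -1.   ] F [ 0.7  1.  -0.4] w 0.2798105394677408 shift [-0.4  1.7 49.4] yaw -0.19
```

View pics/side7.png

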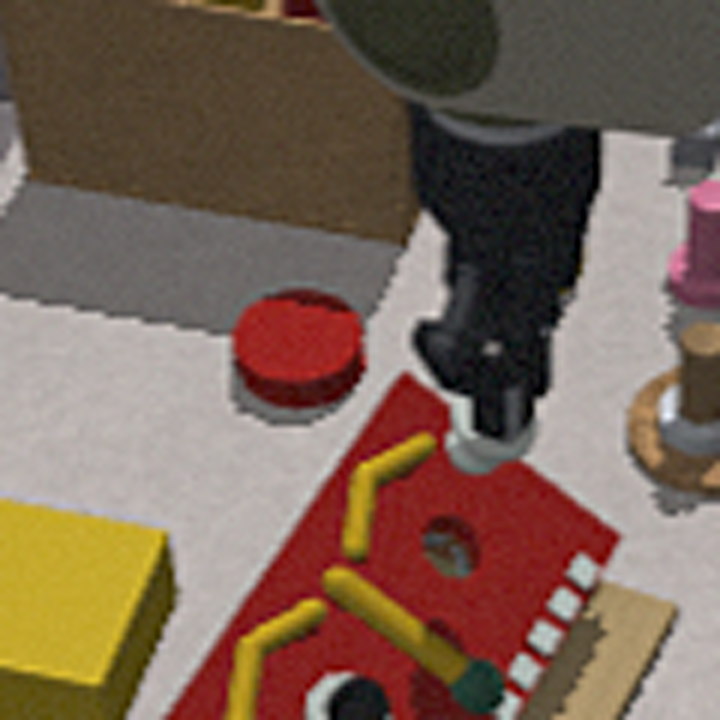

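View pics/top7.png

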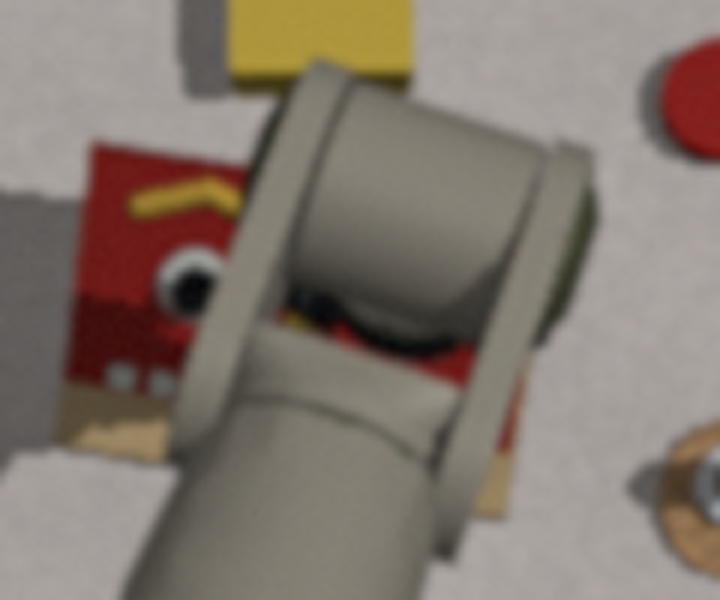

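```bash
python3 - <<'E'
from h import *
s,t,R=st()
a=cv2.imread('pics/side7f.png')
b=cv2.resize(a[120:170,290:340],None,fx=14,fy=14,interpolation=cv2.INTER_CUBIC)
n=np.array([-.4877,.088,.867])
for th,c in ((0,(0,255,0)),(20,(255,0,255)),(30,(0,0,255))):
    nn=np.array([-np.sin(np.radians(th))*.984,np.sin(np.radians(th))*.18,np.cos(np.radians(th))])
    O=t+[0,0,-69]-15.5*nn; T=O-32.5*nn
    for q in(O,T):
        u=proj('side',q)[0]; cv2.circle(b,tuple(np.round((u-[290,120]+.5)*14).astype(int).tolist()),4,c,-1)
    e1=np.array([.18,.984,0]);e2=np.cross(nn,e1)
    ring=[O+20*(np.cos(k)*e1+np.sin(k)*e2) for k in np.linspace(0,6.28,40)]
    u=(proj('side',ring)-[290,120]+.5)*14; cv2.polylines(b,[np.int32(u)],True,c,1)
cv2.imwrite('pics/s8.png',b)
E
```

```text
(no output)
```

View pics/s8.png

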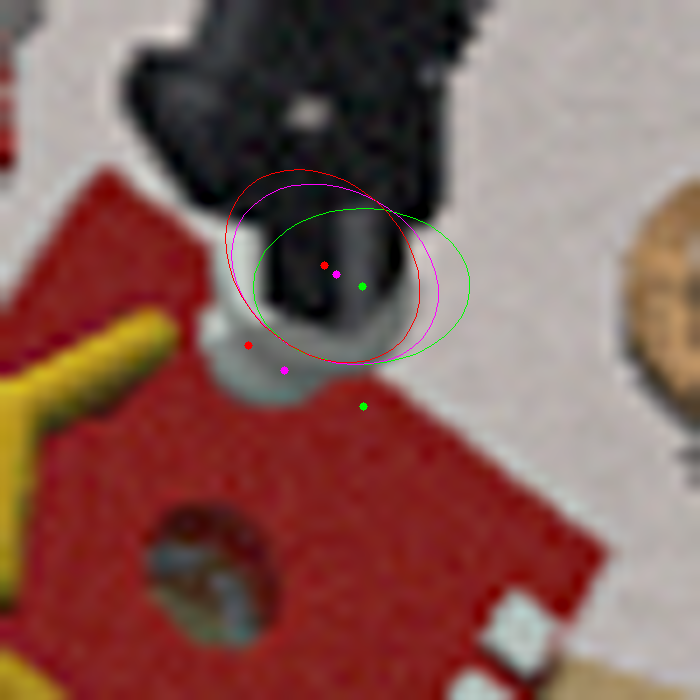

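Call:
move_arm([
  [[0,2,20],0,0.1],
  [[0,4,40],0,0.1],
  [[0,4,49],0,0.1],
  [[0,4,49],0,0.1],
])

```text
time_s: 7.32
eef_pos: [578.5, -80.7, 210.3]
ee_rot: [-0.001, 0.091, 0.996, 0.0]
force: [-0.4, -0.3, -0.1]
grip_width: 0.272
```

```bash
cat > look.py <<'E'
from h import *
import sys
def look(name,th=30):
    p,d=ctrl.capture('side'); a=p[:,:,::-1].copy(); s,t,R=st()
    b=cv2.resize(a[120:180,275:335],None,fx=10,fy=10,interpolation=cv2.INTER_CUBIC)
    nn=np.array([-np.sin(np.radians(th))*.984,np.sin(np.radians(th))*.18,np.cos(np.radians(th))])
    O=t+[0,0,-69]-15.5*nn; e1=np.array([.18,.984,0]);e2=np.cross(nn,e1)
    H=np.array([609,-89,85])
    for C,r,c in ((O,20,(255,0,255)),(O-32.5*nn,6.5,(255,0,255)),(H,15,(0,255,0))):
        ring=[C+r*(np.cos(k)*e1+np.sin(k)*e2) for k in np.linspace(0,6.28,40)]
        u=(proj('side',ring)-[275,120]+.5)*10; cv2.polylines(b,[np.int32(u)],True,c,1)
    cv2.imwrite(f'pics/{name}.png',b)
E
python3 - <<'E'
from look import *
rel([578,-83.4,209],169.6); look('s9')
E
```

```text
t 7.325 pos [578.5 -80.7 210.3] az 169.6 tiltz [-0.001  0.001 -1.   ] F [-0.4 -0.3 -0.1] w 0.27233902697646173 shift [-0.  -2.8  1.3] yaw 0.0
```

View pics/s9.png

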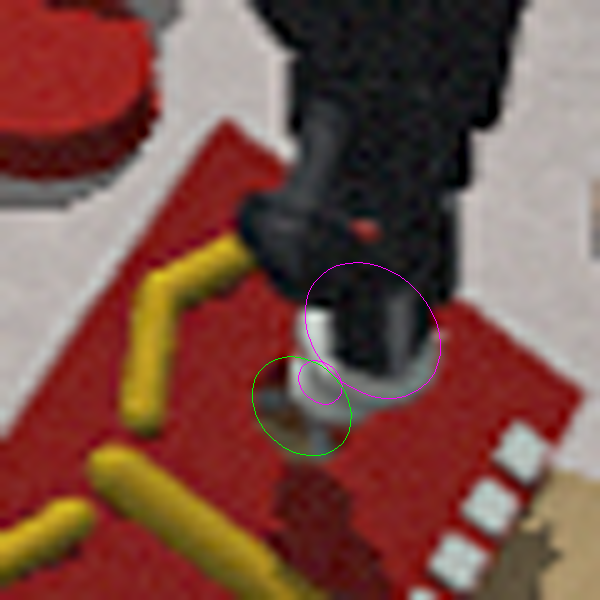

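Call:
move_arm([
  [[0,-4,1],0,0.1],
  [[-4,-4,8],0,0.1],
  [[-8,-4,15],0,0.1],
  [[-12,-4,22],0,0.1],
  [[-14,-4,25],0,0.1],
  [[-14,-4,25],0,0.1],
])

```text
time_s: 8.12
eef_pos: [591.8, -87.7, 185.6]
ee_rot: [-0.0, 0.091, 0.996, 0.0]
force: [0.3, -0.4, -1.0]
grip_width: 0.276
```

```bash
python3 - <<'E'
from look import *
rel([595.5,-84.5,178],169.6); look('s10')
E
```

```text
t 8.125 pos [591.8 -87.7 185.6] az 169.58 tiltz [-0.  0. -1.] F [ 0.3 -0.4 -1. ] w 0.27592126152970814 shift [-3.1  3.8  7.6] yaw -0.02
```

View pics/s10.png

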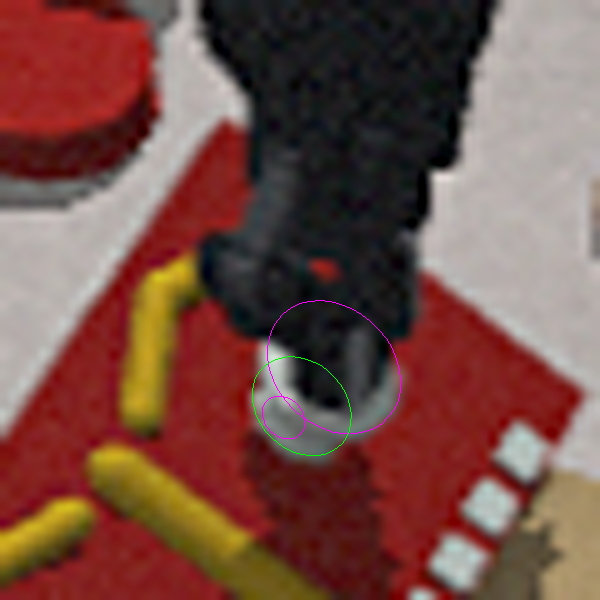

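Call:
move_arm([
  [[-1,1,2],0,0.1],
  [[-2,2,4],0,0.1],
  [[-3,2,6],0,0.1],
  [[-4,2,8],0,0.1],
  [[-4,2,8],0,0.1],
])

```text
time_s: 8.8
eef_pos: [595.8, -87.2, 178.0]
ee_rot: [-0.0, 0.091, 0.996, -0.001]
force: [-3.4, -5.6, 2.3]
grip_width: 0.274
```

```bash
python3 - <<'E'
from look import *
rel([595.5,-86.5,178],169.6); look('s11')
E
```

```text
t 8.8 pos [595.8 -87.2 178. ] az 169.56 tiltz [-0.001 -0.001 -1.   ] F [-3.4 -5.6  2.3] w 0.27447993991577346 shift [ 0.4  0.6 -0. ] yaw -0.04
```

View pics/s11.png

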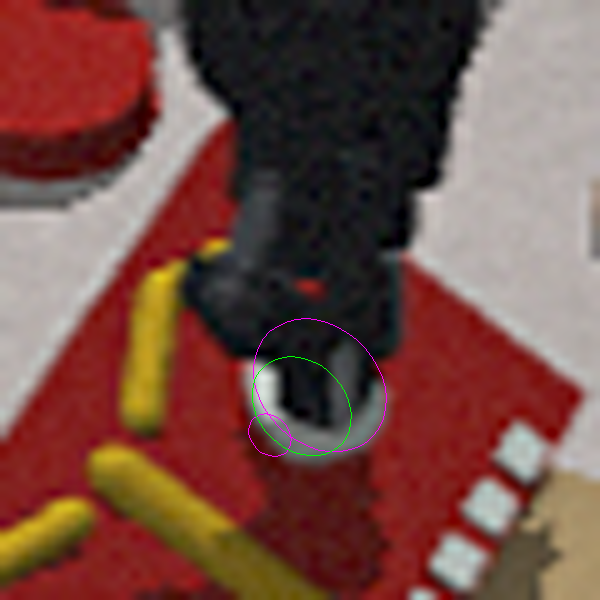

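Call:
move_arm([
  [[0,-1,0],0,0.1],
  [[0,-2,0],0,0.1],
  [[0,-2,0],0,0.1],
])

```text
time_s: 9.22
eef_pos: [595.6, -88.4, 177.8]
ee_rot: [-0.0, 0.091, 0.996, 0.0]
force: [-1.6, -1.9, 0.9]
grip_width: 0.276
```

```bash
python3 - <<'E'
from look import *
rel([595.5,-86.5,178],169.6)
E
```

```text
t 9.225 pos [595.6 -88.4 177.8] az 169.57 tiltz [-0.  0. -1.] F [-1.6 -1.9  0.9] w 0.2758449655688898 shift [ 0.5  1.9 -0.2] yaw -0.03
```

Call:
move_arm([
  [[0,-1,0],0,0.35],
  [[0,-1,0],0,0.5],
  [[0,-1,0],0,0.6],
  [[0,-1,0],0,0.6],
  [[0,-1,-20],0,0.6],
  [[0,-1,-50],0,0.6],
  [[0,-30,-80],0,0.7],
  [[0,-80,-90],0,0.7],
  [[0,-130,-90],0,0.7],
])

```text
time_s: 10.35
eef_pos: [572.0, -217.5, 269.1]
ee_rot: [0.001, 0.09, 0.996, -0.0]
force: [-0.3, 0.7, -0.6]
grip_width: 0.699
```

```bash
python3 - <<'E'
from look import *
rel([595.5,-86.5,178],169.6)
for n,b in (('side',(260,110,370,220)),('top',(270,140,420,240))):
    p,d=ctrl.capture(n); p=p[:,:,::-1]; crop(n,*b,5,n+'12',p); cv2.imwrite(f'pics/{n}12f.png',p); np.save(n+'12.npy',d)
E
```

```text
t 10.35 pos [ 572.  -217.5  269.1] az 169.62 tiltz [ 0.002 -0.001 -1.   ] F [-0.3  0.7 -0.6] w 0.6992612957537745 shift [  0.7 133.2  91. ] yaw 0.02
```

View pics/side12.png

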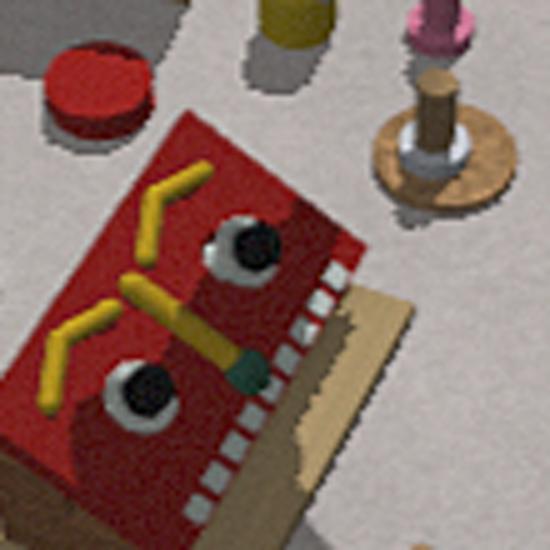

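View pics/top12.png

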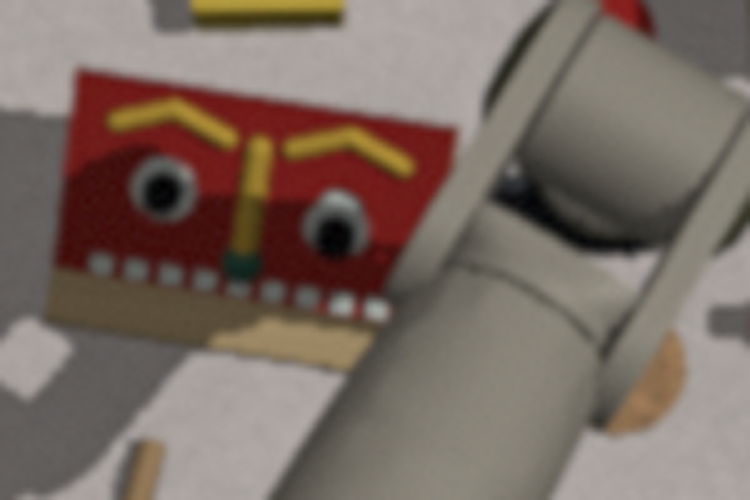

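```bash
cat > eyem.py <<'E'
from meas import *
def eyem(tag,bs=(265,135,325,210),bt=(290,165,350,195),thr=45):
    r={}
    for n,b in (('side',bs),('top',bt)):
        p=cv2.imread(f'pics/{n}{tag}f.png'); h=cv2.cvtColor(p,cv2.COLOR_BGR2HSV)
        x=[q for q in blobs(n,p,(p.max(2)<thr),b,12)]; print(n,x); 
        w=[q for q in blobs(n,p,(h[...,1]<70)&(p.max(2)>70),b,25)]; print(n,'white',w)
E
python3 -c "
from eyem import *
eyem('12')"
```

```text
side [(np.int32(67), [311.07, 159.01], [307, 155, 9, 9]), (np.int32(79), [289.41, 187.57], [285, 183, 10, 10])]
side white [(np.int32(607), [274.09, 149.86], [265, 135, 29, 43]), (np.int32(207), [316.87, 140.54], [303, 135, 22, 18]), (np.int32(87), [306.05, 160.76], [301, 153, 14, 15]), (np.int32(84), [286.29, 190.1], [281, 182, 15, 15]), (np.int32(25), [302.72, 205.04], [300, 202, 6, 7])]
top [(np.int32(41), [301.93, 178.29], [299, 175, 7, 8]), (np.int32(48), [336.35, 187.52], [333, 184, 8, 8]), (np.int32(25), [318.24, 192.76], [315, 191, 8, 4])]
top white [(np.int32(61), [302.77, 176.02], [296, 171, 13, 13]), (np.int32(65), [337.22, 182.37], [331, 178, 12, 12])]
```

```bash
python3 - <<'E'
from h import *
n=np.array([-.49,.09,.866]);n/=np.linalg.norm(n);ey=np.array([.18,.984,0]);ex=np.cross(ey,n)
A=tri((311.07,159.01),(336.35,187.52));B=tri((289.41,187.57),(301.93,178.29))
D=A-B; M=np.array([ex,ey,n]); print(A,B,'diff in face frame',M@D)
H=np.array([609,-89,85.])
for th in (-15,-10,-5,0,5,10):  # deg lean extra downslope positive
  a=np.radians(th); ax=np.cos(a)*n-np.sin(a)*ex
  for z in (10,):
    Pe=H+z*n+(18)*ax; Pf=H+110*ey+18*n
    print(th,z,[(proj(c,Pe)-proj(c,Pf)).round(1).tolist() for c in('side','top')])
print('obs',311.07-289.41,159.01-187.57,336.35-301.93,187.52-178.29)
E
```

```text
[590.15774715 -88.88209577  94.44947435] [621.43975346  17.5901139   90.35786479] diff in face frame [  -8.02819681 -110.39941546    9.29759444]
-15 10 [[[18.3, -31.4]], [[35.1, 5.2]]]
-10 10 [[[18.8, -31.1]], [[35.0, 5.7]]]
-5 10 [[[19.3, -30.8]], [[35.0, 6.2]]]
0 10 [[[19.8, -30.5]], [[34.9, 6.6]]]
5 10 [[[20.3, -30.1]], [[34.8, 7.1]]]
10 10 [[[20.7, -29.7]], [[34.7, 7.6]]]
obs 21.659999999999968 -28.560000000000002 34.420000000000016 9.230000000000018
```

```bash
python3 - <<'E'
from h import *
print('top: handle',ray('top',394.9,207.3,70),'foot',ray('top',392.5,210.8,19),'pad',ray('top',393.2,213.2,7))
p=cv2.imread('pics/side12f.png');
b=cv2.resize(p[110:160,325:375],None,fx=12,fy=12,interpolation=cv2.INTER_CUBIC);cv2.imwrite('pics/s13.png',b)
for x,y in((518,-270),(523,-270),(523,-266)): print(proj('side',[[x,y,70],[x,y,20],[x,y,8]]).round(1).tolist(),proj('top',[[x,y,70],[x,y,20]]).round(1).tolist())
E
```

```text
top: handle [ 528.11501253 -270.52500883   70.        ] foot [ 524.45947639 -269.49027487   19.        ] pad [ 518.27306867 -273.05431758    7.        ]
[[350.4, 124.8], [349.6, 136.7], [349.5, 139.4]] [[394.9, 210.5], [392.8, 212.7]]
[[348.7, 124.5], [348.0, 136.4], [347.9, 139.1]] [[394.8, 208.9], [392.7, 211.2]]
[[348.5, 125.4], [347.8, 137.3], [347.6, 140.1]] [[393.5, 208.9], [391.5, 211.2]]
```

View pics/s13.png

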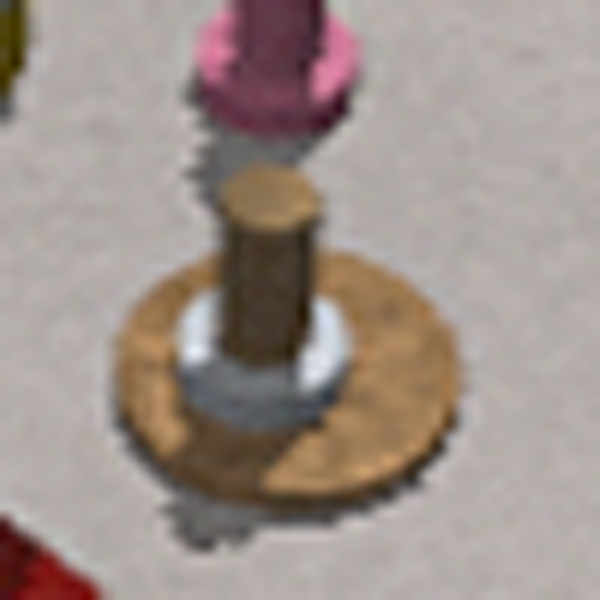

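```bash
python3 - <<'E'
from h import *
rel([525,-269,180],169.6)
E
```

```text
t 10.45 pos [ 571.1 -220.4  267.8] az 169.3 tiltz [ 0.    -0.001 -1.   ] F [0.3 0.1 0.1] w 0.7023657978463055 shift [ 36.3 -56.2  87.9] yaw -0.3
```

Call:
move_arm([
  [[18,-28,10],0,0.7],
  [[36,-56,40],0,0.7],
  [[36,-56,70],0,0.7],
  [[36,-56,88],0,0.7],
  [[36,-56,88],0,0.7],
])

```text
time_s: 11.08
eef_pos: [526.4, -264.1, 178.8]
ee_rot: [-0.001, 0.091, 0.996, 0.001]
force: [0.7, -0.2, 0.1]
grip_width: 0.702
```

```bash
python3 - <<'E'
from h import *
rel([525,-269,106],169.6)
p,d=ctrl.capture('side'); p=p[:,:,::-1]; crop('side',320,70,400,150,8,'s14',p)
E
```

```text
t 11.075 pos [ 526.4 -264.1  178.8] az 169.59 tiltz [-0.002  0.002 -1.   ] F [ 0.7 -0.2  0.1] w 0.7017339733640141 shift [ 0.3 -5.2 72.8] yaw -0.01
```

View pics/s14.png

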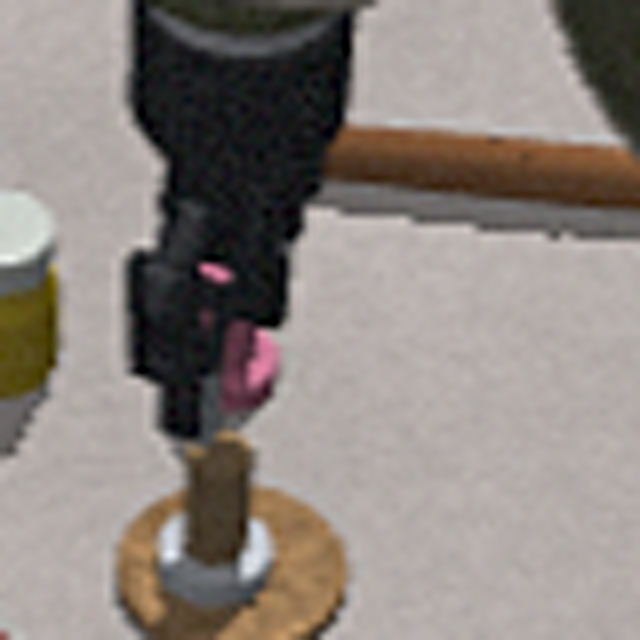

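Call:
move_arm([
  [[0,-4,25],0,0.7],
  [[0,-4,50],0,0.7],
  [[0,-4,70],0,0.7],
  [[0,-4,73],0,0.6],
  [[0,-4,73],0,0.4],
  [[0,-4,73],0,0.2],
  [[0,-4,73],0,0.1],
  [[0,-4,73],0,0.1],
], force=20)

```text
time_s: 12.12
eef_pos: [526.4, -269.0, 108.2]
ee_rot: [0.001, 0.091, 0.996, -0.001]
force: [-0.3, 2.5, 6.3]
grip_width: 0.297
```

```bash
python3 - <<'E'
from h import *
rel([525,-269,106],169.6)
p,d=ctrl.capture('side'); p=p[:,:,::-1]; crop('side',320,90,400,170,8,'s15',p)
E
```

```text
t 12.125 pos [ 526.4 -269.   108.2] az 169.57 tiltz [ 0.002 -0.001 -1.   ] F [-0.3  2.5  6.3] w 0.29675535521966273 shift [ 1.3 -0.3  2.2] yaw -0.03
```

View pics/s15.png

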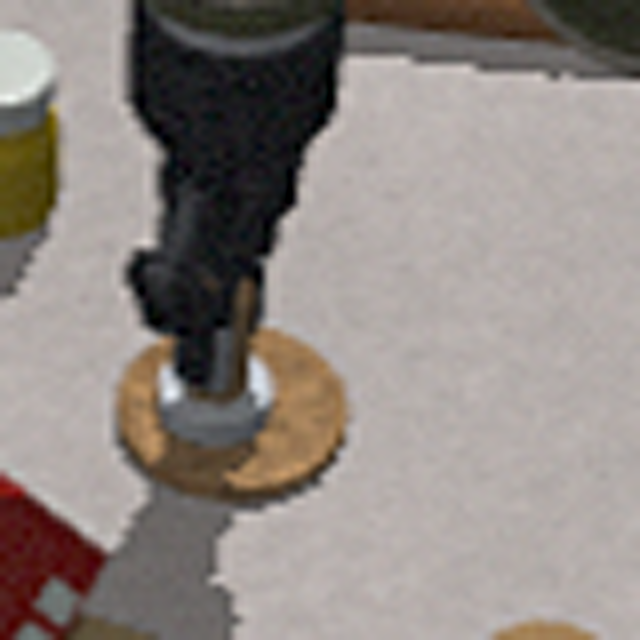

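Call:
move_arm([
  [[2,0,0],0,0.1],
  [[5,0,-1],0,0.1],
  [[9,0,-2],0,0.1],
  [[13,0,-2.5],0,0.1],
  [[15,0,-3],0,0.1],
  [[15,0,-3],0,0.1],
])

```text
time_s: 12.92
eef_pos: [510.9, -266.1, 109.8]
ee_rot: [-0.0, 0.091, 0.996, 0.0]
force: [-0.2, 1.7, -1.3]
grip_width: 0.296
```

```bash
python3 - <<'E'
from h import *
rel([525,-269,106],169.6)
p,d=ctrl.capture('side'); p=p[:,:,::-1]; crop('side',320,90,400,170,8,'s16',p)
E
```

```text
t 12.925 pos [ 510.9 -266.1  109.8] az 169.56 tiltz [-0.  0. -1.] F [-0.2  1.7 -1.3] w 0.29590283280725727 shift [-14.4  -0.3   3.8] yaw -0.04
```

View pics/s16.png

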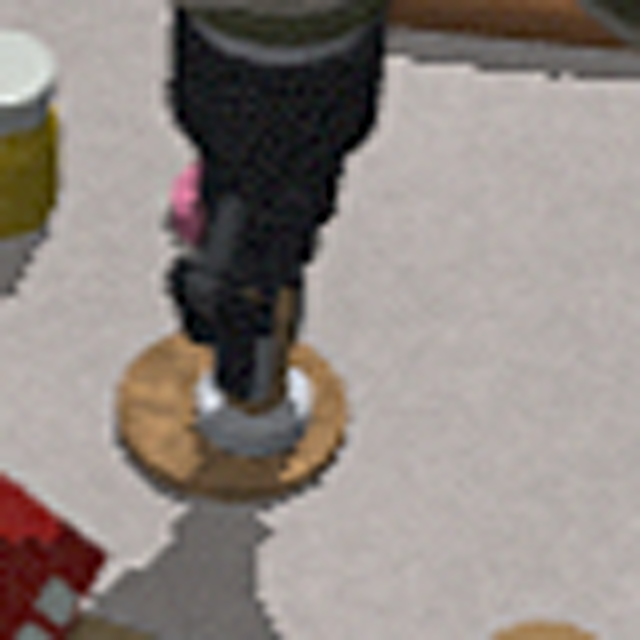

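Call:
move_arm([
  [[0,0,-30],0,0.1],
  [[0,0,-80],0,0.1],
  [[-4,20,-130],0,0.1],
  [[-10,60,-150],0,0.1],
  [[-18,105,-150],0,0.1],
  [[-26,150,-150],0,0.1],
  [[-34,195,-150],0,0.1],
  [[-42,240,-150],0,0.1],
  [[-49,280,-150],0,0.1],
  [[-53,300,-150],0,0.1],
])

```text
time_s: 14.22
eef_pos: [617.8, 21.2, 259.7]
ee_rot: [-0.0, 0.09, 0.996, 0.0]
force: [0.1, 0.1, -1.5]
grip_width: 0.296
```

```bash
python3 - <<'E'
from h import *
rel([616.8,20.4,223],169.6)
p,d=ctrl.capture('side'); p=p[:,:,::-1]; crop('side',240,110,340,210,7,'s17',p)
rel([616.8,20.4,223],169.6)
E
```

```text
t 14.225 pos [617.8  21.2 259.7] az 169.68 tiltz [-0.  0. -1.] F [ 0.1  0.1 -1.5] w 0.2959336815565068 shift [ 0.9 -1.  36.7] yaw 0.08
t 14.275 pos [618.2  22.5 259.6] az 169.72 tiltz [ 0.     0.001 -1.   ] F [-0.7  2.2 -2.9] w 0.29871208398140436 shift [ 1.  -2.3 36.6] yaw 0.12
```

View pics/s17.png

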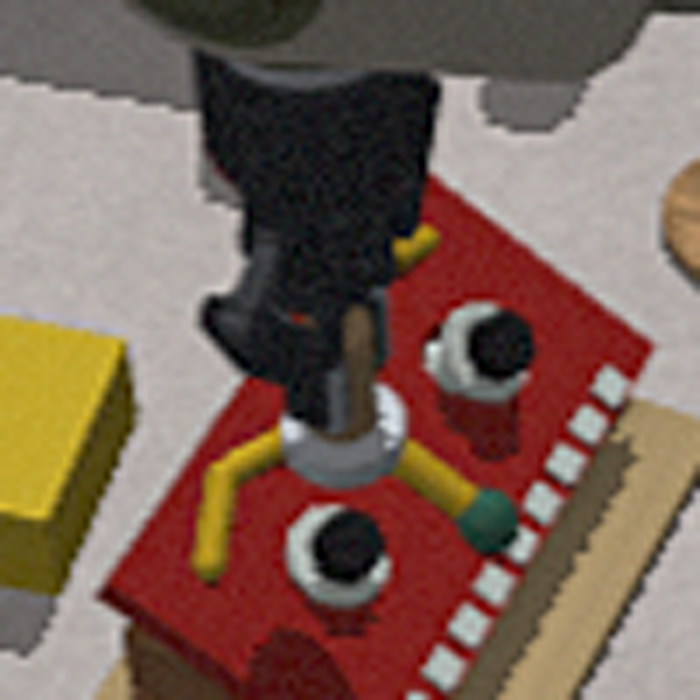

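Call:
move_arm([
  [[0,-2,20],0,0.1],
  [[0,-2,40],0,0.1],
  [[0,-2,46],0,0.1],
  [[0,-2,46],0,0.1],
])

```text
time_s: 14.78
eef_pos: [617.2, 16.9, 214.1]
ee_rot: [-0.0, 0.091, 0.996, -0.0]
force: [0.7, 0.2, -1.3]
grip_width: 0.296
```

```bash
python3 - <<'E'
from h import *
rel([616.8,20.4,208],169.6)
p,d=ctrl.capture('side'); p=p[:,:,::-1]; crop('side',250,130,330,210,8,'s18',p)
E
```

```text
t 14.775 pos [617.2  16.9 214.1] az 169.54 tiltz [-0. -0. -1.] F [ 0.7  0.2 -1.3] w 0.2955039130528647 shift [1.  3.4 6.1] yaw -0.06
```

View pics/s18.png

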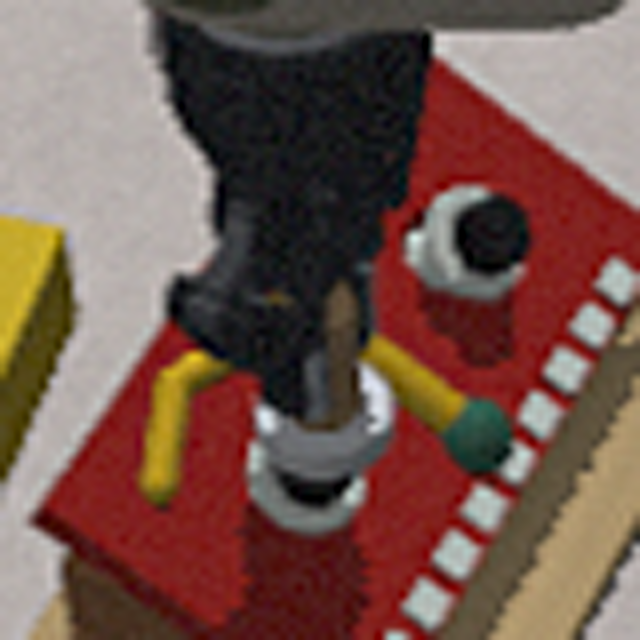

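Call:
move_arm([
  [[1,3,4],0,0.1],
  [[1,3,7],0,0.1],
  [[5,3,9.5],0,0.1],
  [[9,3,11.5],0,0.1],
  [[12,3,13],0,0.1],
  [[12,3,13],0,0.1],
])

```text
time_s: 15.58
eef_pos: [606.9, 22.6, 203.0]
ee_rot: [0.003, 0.091, 0.996, -0.0]
force: [0.6, 0.2, 7.7]
grip_width: 0.299
```

```bash
python3 - <<'E'
from h import *
rel([616.8,20.4,208],169.6)
p,d=ctrl.capture('side'); p=p[:,:,::-1]; crop('side',250,130,330,210,8,'s19',p)
E
```

```text
t 15.575 pos [606.9  22.6 203. ] az 169.58 tiltz [ 0.006 -0.001 -1.   ] F [0.6 0.2 7.7] w 0.29940495182848814 shift [-10.2  -0.4  -4.9] yaw -0.02
```

View pics/s19.png

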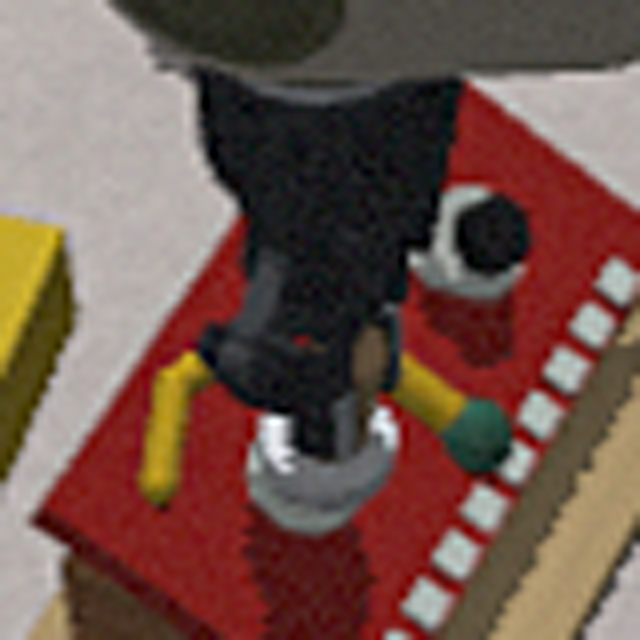

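Call:
move_arm([
  [[3,0,2.5],0,0.1],
  [[6,0,5],0,0.1],
  [[9,0,8],0,0.1],
  [[11,0,10],0,0.1],
  [[11,0,10],0,0.1],
])

```text
time_s: 16.25
eef_pos: [595.8, 24.7, 193.0]
ee_rot: [0.002, 0.091, 0.996, 0.0]
force: [-2.3, 2.0, 9.1]
grip_width: 0.298
```

```bash
python3 - <<'E'
from h import *
rel([616.8,20.4,208],169.6)
p,d=ctrl.capture('side'); p=p[:,:,::-1]; crop('side',250,130,330,210,8,'s20',p)
E
```

```text
t 16.25 pos [595.8  24.7 193. ] az 169.59 tiltz [ 0.004 -0.    -1.   ] F [-2.3  2.   9.1] w 0.297718527958112 shift [-21.5  -0.4 -14.9] yaw -0.01
```

View pics/s20.png

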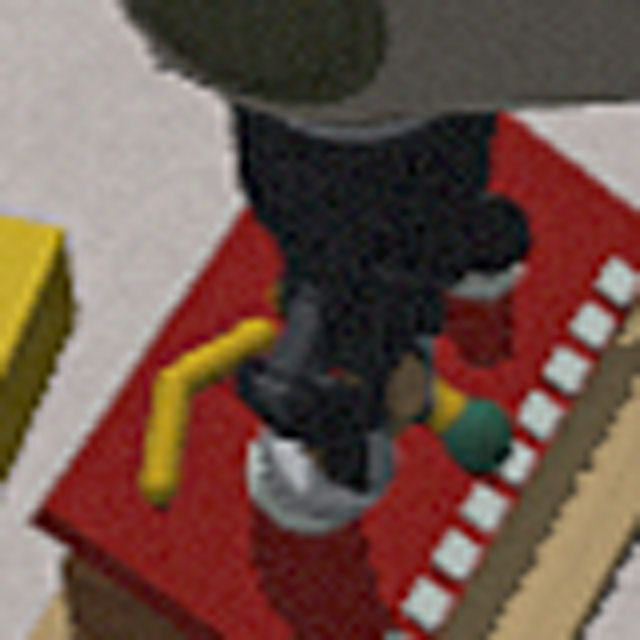

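Call:
move_arm([
  [[1,0,1.5],0,0.1],
  [[0.5,0,2.5],0,0.1],
  [[0,0,3.5],0,0.1],
  [[0,0,3.5],0,0.1],
])

```text
time_s: 16.8
eef_pos: [595.1, 24.9, 191.4]
ee_rot: [0.001, 0.091, 0.996, -0.0]
force: [-14.8, 3.0, 27.5]
grip_width: 0.299
```

```bash
python3 - <<'E'
from h import *
rel([616.8,20.4,208],169.6)
p,d=ctrl.capture('side'); p=p[:,:,::-1]; crop('side',250,130,330,210,8,'s21',p)
E
```

```text
t 16.8 pos [595.1  24.9 191.4] az 169.61 tiltz [ 0.002 -0.    -1.   ] F [-14.8   3.   27.5] w 0.2986869343271976 shift [-22.2  -0.5 -16.6] yaw 0.01
```

View pics/s21.png

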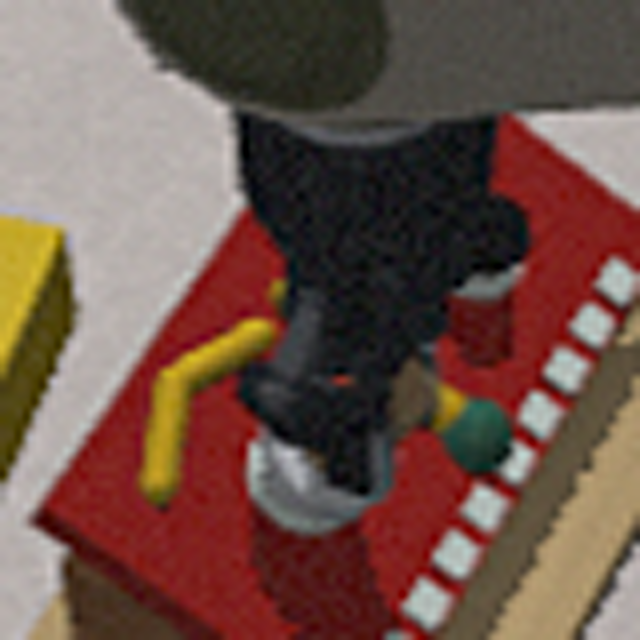

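Call:
move_arm([
  [[0,0,0],0,0.0],
  [[0,0,0],0,0.0],
  [[5,0,-10],0,0.0],
  [[10,0,-20],0,0.0],
  [[20,0,-36],0,0.0],
  [[20,-35,-36],0,0.0],
  [[20,-75,-36],0,0.0],
  [[20,-105,-36],0,0.0],
  [[20,-110,-36],0,0.0],
  [[20,-110,-36],0,0.0],
], force=110)

```text
time_s: 18.1
eef_pos: [555.4, -79.6, 223.8]
ee_rot: [0.0, 0.091, 0.996, 0.0]
force: [0.6, -0.3, -1.7]
grip_width: 0.276
```

```bash
python3 - <<'E'
from h import *
n=np.array([-.492,.0903,.866])
rel(np.array([575.2,-83.3,191.4])+20*n,169.6)
p,d=ctrl.capture('side'); p=p[:,:,::-1]; crop('side',260,100,340,180,8,'s22',p)
E
```

```text
t 18.1 pos [555.4 -79.6 223.8] az 169.56 tiltz [ 0.  0. -1.] F [ 0.6 -0.3 -1.7] w 0.27625467519023583 shift [-10.1  -0.   15.1] yaw -0.04
```

View pics/s22.png

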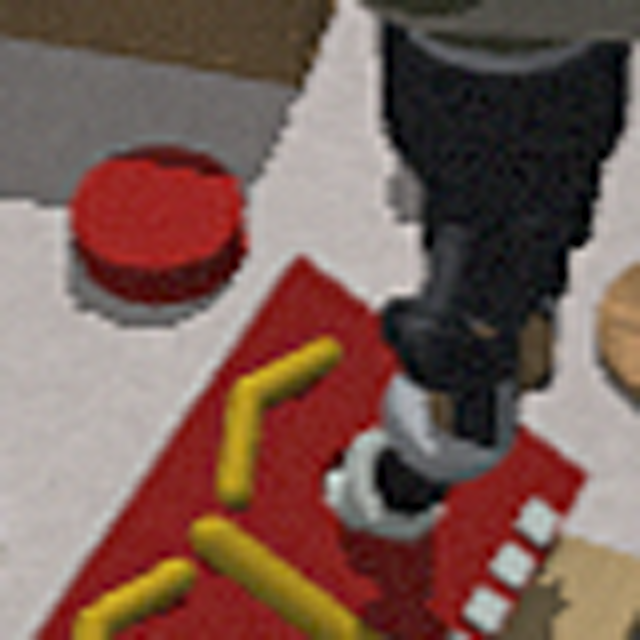

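Call:
move_arm([
  [[-5,0,8],0,0.0],
  [[-10,0,15],0,0.0],
  [[-11,0,17],0,0.0],
  [[-12,0,19],0,0.0],
  [[-12,0,19],0,0.0],
])

```text
time_s: 18.77
eef_pos: [567.3, -82.2, 204.3]
ee_rot: [-0.0, 0.091, 0.996, 0.0]
force: [0.5, 0.0, -2.1]
grip_width: 0.278
```

```bash
python3 - <<'E'
from h import *
n=np.array([-.492,.0903,.866])
rel(np.array([575.2,-83.3,191.4]),169.6)
p,d=ctrl.capture('side'); p=p[:,:,::-1]; crop('side',260,100,340,180,8,'s23',p)
E
```

```text
t 18.775 pos [567.3 -82.2 204.3] az 169.58 tiltz [-0.  0. -1.] F [ 0.5  0.  -2.1] w 0.2783001120635163 shift [-8.   0.3 12.9] yaw -0.02
```

View pics/s23.png

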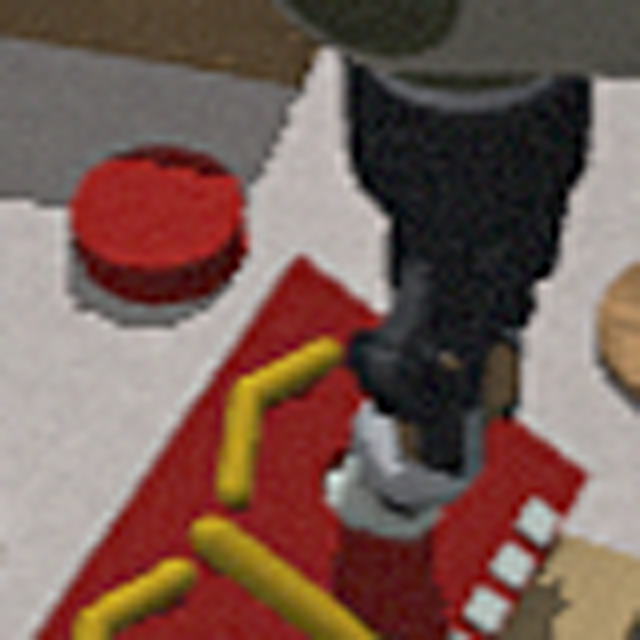

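Call:
move_arm([
  [[-3,0,1.5],0,0.0],
  [[-4,0,4],0,0.0],
  [[-5,0,6],0,0.0],
  [[-5,0,6],0,0.0],
])

```text
time_s: 19.32
eef_pos: [573.1, -83.4, 200.4]
ee_rot: [0.002, 0.091, 0.996, -0.001]
force: [-0.6, -0.7, 9.4]
grip_width: 0.28
```

```bash
python3 - <<'E'
from h import *
rel(np.array([575.2,-83.3,191.4]),169.6)
p,d=ctrl.capture('side'); p=p[:,:,::-1]; crop('side',260,100,340,180,8,'s24',p)
E
```

```text
t 19.325 pos [573.1 -83.4 200.4] az 169.57 tiltz [ 0.004 -0.001 -1.   ] F [-0.6 -0.7  9.4] w 0.28007962315271173 shift [-2.   0.5  9. ] yaw -0.03
```

View pics/s24.png

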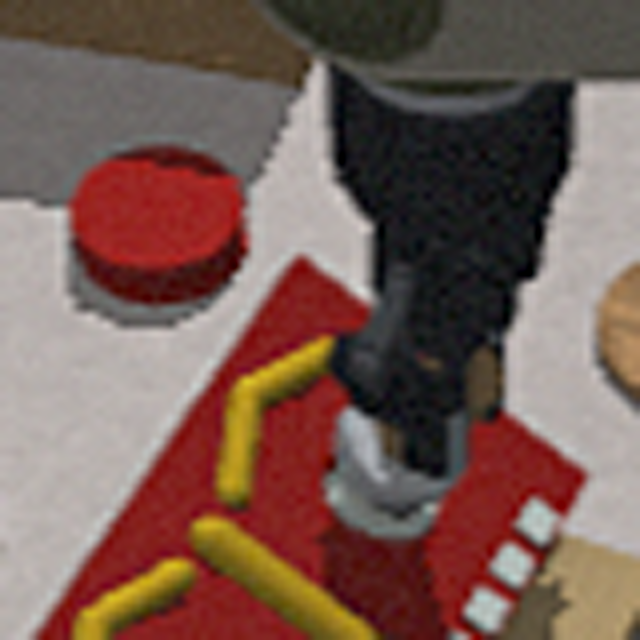

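Call:
move_arm([
  [[-1,0,1.7],0,0.0],
  [[-2,0,3.5],0,0.0],
  [[-3,0,5.2],0,0.0],
  [[-4,0,7],0,0.0],
  [[-4,0,7],0,0.0],
])

```text
time_s: 20.0
eef_pos: [575.8, -83.8, 192.0]
ee_rot: [-0.001, 0.091, 0.996, -0.0]
force: [-7.3, 1.5, 8.6]
grip_width: 0.28
```

```bash
python3 - <<'E'
from h import *
rel(np.array([575.2,-83.3,191.4]),169.6)
p,d=ctrl.capture('side'); p=p[:,:,::-1]; crop('side',260,100,340,180,8,'s25',p)
E
```

```text
t 20.0 pos [575.8 -83.8 192. ] az 169.58 tiltz [-0.001  0.    -1.   ] F [-7.3  1.5  8.6] w 0.2798417156441012 shift [0.7 0.3 0.6] yaw -0.02
```

View pics/s25.png

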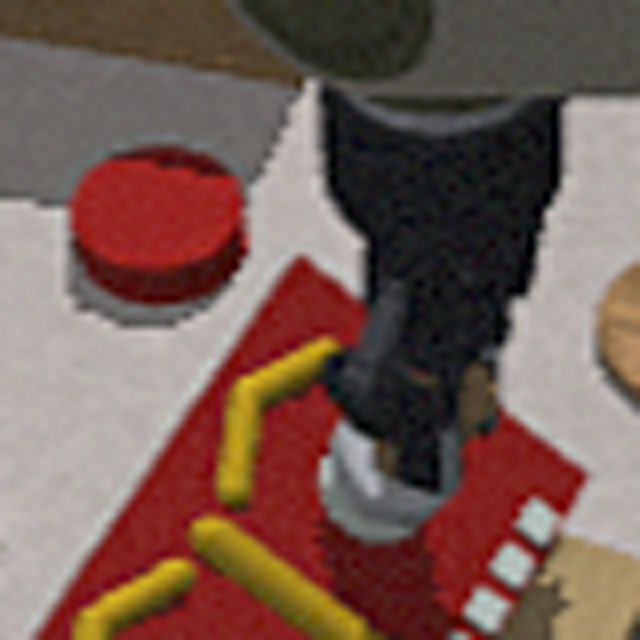

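Call:
move_arm([
  [[-0.5,0,1],0,0.0],
  [[-1,0,2],0,0.0],
  [[-1,0,2],0,0.0],
  [[-1,0,2],0,0.0],
])

```text
time_s: 20.55
eef_pos: [576.1, -83.8, 191.9]
ee_rot: [-0.001, 0.091, 0.996, -0.0]
force: [-19.4, 3.3, 26.6]
grip_width: 0.281
```

```bash
python3 - <<'E'
from h import *
rel(np.array([575.2,-83.3,191.4]),169.6)
E
```

```text
t 20.55 pos [576.1 -83.8 191.9] az 169.6 tiltz [-0.003 -0.    -1.   ] F [-19.4   3.3  26.6] w 0.28056145871347654 shift [0.9 0.3 0.5] yaw 0.0
```

Call:
move_arm([
  [[5,0,-8.7],0,0.0],
  [[12,0,-22],0,0.0],
  [[22,0,-40],0,0.0],
  [[22,-20,-60],0,0.0],
  [[30,-60,-60],0,0.0],
  [[40,-100,-60],0,0.0],
  [[45,-140,-60],0,0.0],
  [[45,-165,-60],0,0.0],
  [[45,-165,-60],0,0.0],
])

```text
time_s: 21.68
eef_pos: [502.5, -239.4, 249.5]
ee_rot: [0.0, 0.092, 0.996, -0.0]
force: [-0.2, 1.3, -1.9]
grip_width: 0.28
```

```bash
python3 - <<'E'
from h import *
rel([519,-270,160],169.6)
for n,b in (('side',(260,80,400,220)),('top',(280,150,430,250))):
    p,d=ctrl.capture(n); p=p[:,:,::-1]; crop(n,*b,5,n+'26',p); cv2.imwrite(f'pics/{n}26f.png',p)
from eyem import *
eyem('26')
E
```

```text
t 21.675 pos [ 502.5 -239.4  249.5] az 169.44 tiltz [ 0. -0. -1.] F [-0.2  1.3 -1.9] w 0.2800479687400684 shift [-21.8 -27.   89.5] yaw -0.16
side [(np.int32(66), [307.85, 159.27], [304, 155, 9, 10]), (np.int32(74), [289.3, 187.73], [285, 183, 10, 10])]
side white [(np.int32(607), [274.09, 149.86], [265, 135, 29, 43]), (np.int32(205), [316.82, 140.44], [303, 135, 22, 17]), (np.int32(80), [304.89, 161.68], [300, 154, 14, 14]), (np.int32(87), [286.31, 190.0], [281, 182, 15, 15]), (np.int32(25), [302.72, 205.04], [300, 202, 6, 7])]
top [(np.int32(30), [301.67, 178.47], [299, 176, 6, 6]), (np.int32(32), [336.66, 184.47], [334, 182, 6, 6])]
top white [(np.int32(84), [302.92, 176.31], [296, 171, 14, 13]), (np.int32(80), [337.68, 182.08], [331, 177, 13, 13])]
```

View pics/side26.png

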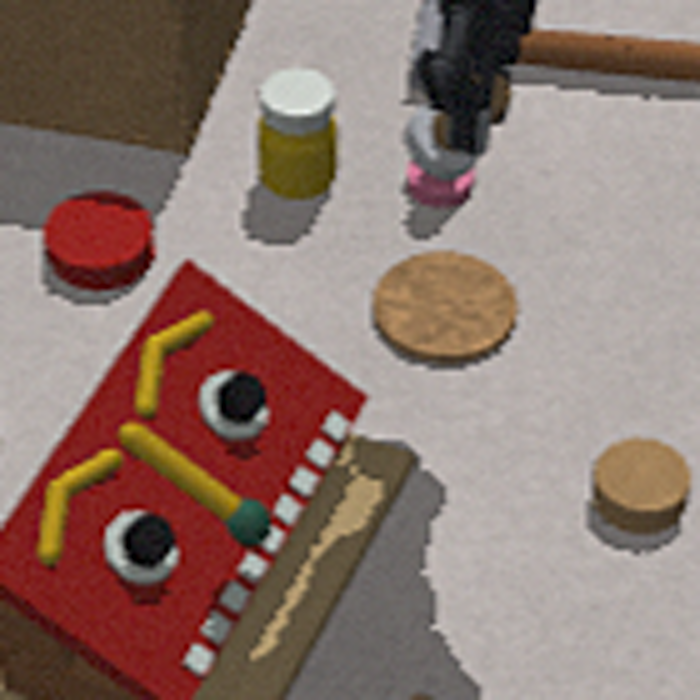

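View pics/top26.png

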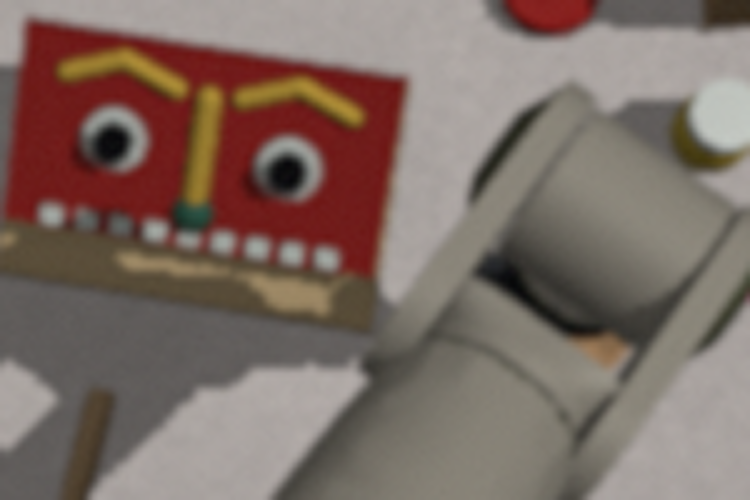

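```bash
python3 - <<'E'
from meas import *
H=np.array([609,-90,85.]);ey=np.array([.1805,.9836,0])
n=np.array([-.492,.0903,.866]);
print([(proj(c,H+18*n)-proj(c,H+18*n+110*ey)).round(2).tolist() for c in('side','top')],[(proj(c,H)-proj(c,H+110*ey)).round(2).tolist() for c in('side','top')])
p=cv2.imread('pics/side26f.png');h=cv2.cvtColor(p,cv2.COLOR_BGR2HSV)
for a,c,s in blobs('side',p,h[...,1]>70,(330,125,368,158)):
    print(a,c,s,ray('side',*c,4).round(1))
rel([495.4,-266.2,140],169.6)
E
```

```text
[[[18.22, -28.81]], [[35.08, 5.65]]] [[[18.15, -28.63]], [[34.71, 5.58]]]
505 [348.59, 141.01] [335, 130, 28, 23] [ 519.8 -266.6    4. ]
t 21.775 pos [ 503.  -237.7  249.5] az 169.57 tiltz [ 0.  0. -1.] F [-0.5  0.  -3. ] w 0.282031355429938 shift [  2.3 -29.5 109.5] yaw -0.03
```

Call:
move_arm([
  [[2,-15,20],0,0.0],
  [[2,-30,50],0,0.0],
  [[2,-30,80],0,0.0],
  [[2,-30,110],0,0.0],
  [[2,-30,120],0,0.0],
  [[2,-30,120],0,0.0],
])

```text
time_s: 22.52
eef_pos: [495.9, -266.8, 129.7]
ee_rot: [-0.0, 0.09, 0.996, 0.0]
force: [0.1, 0.2, -1.4]
grip_width: 0.285
```

```bash
python3 - <<'E'
from h import *
rel([495.4,-266.2,113],169.6)
p,d=ctrl.capture('side'); p=p[:,:,::-1]; crop('side',320,90,400,170,8,'s27',p)
E
```

```text
t 22.525 pos [ 495.9 -266.8  129.7] az 169.62 tiltz [-0.  0. -1.] F [ 0.1  0.2 -1.4] w 0.28543134165821643 shift [ 0.6  0.4 16.7] yaw 0.02
```

View pics/s27.png

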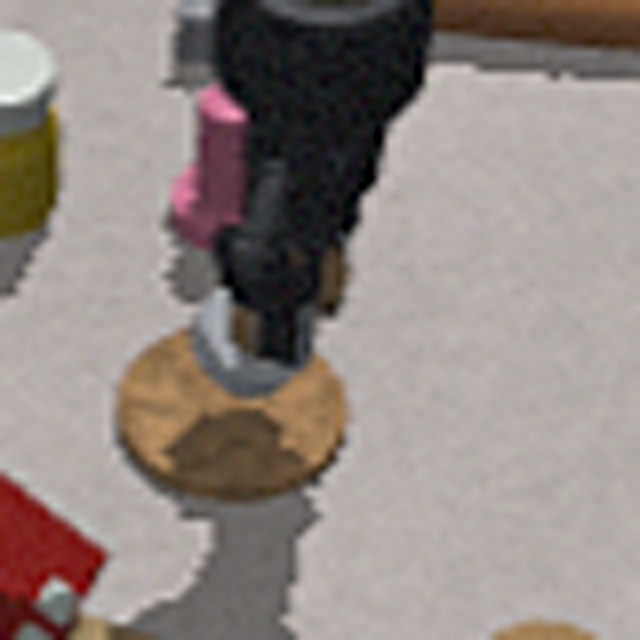

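Lower to contact, watching force.

Call:
move_arm([
  [[0,0,8],0,0.0],
  [[0,0,14],0,0.0],
  [[0,0,17],0,0.0],
  [[0,0,19],0,0.0],
  [[0,0,19],0,0.0],
], force=60)

```text
time_s: 23.2
eef_pos: [495.6, -267.3, 110.3]
ee_rot: [-0.0, 0.091, 0.996, 0.0]
force: [-0.7, 1.0, -1.4]
grip_width: 0.279
```

```bash
python3 - <<'E'
from h import *
rel([495.4,-266.2,113],169.6)
E
```

```text
t 23.2 pos [ 495.6 -267.3  110.3] az 169.57 tiltz [-0.  0. -1.] F [-0.7  1.  -1.4] w 0.27940272670730715 shift [ 0.4  1.  -2.7] yaw -0.03
```

Call:
move_arm([
  [[0,0,1.5],0,0.0],
  [[0,0,3],0,0.0],
  [[0,0,3],0,0.0],
])

```text
time_s: 23.58
eef_pos: [495.8, -267.4, 108.2]
ee_rot: [0.0, 0.091, 0.996, -0.0]
force: [-2.0, 0.0, 4.8]
grip_width: 0.28
```

Call:
move_arm([
  [[0,0,1.5],0,0.0],
  [[-3,0,2],0,0.0],
  [[-6,0,2],0,0.0],
  [[-9,0,2.5],0,0.0],
  [[-12,0,3],0,0.0],
  [[-12,0,3],0,0.0],
], force=20)

```text
time_s: 24.32
eef_pos: [506.8, -269.9, 107.5]
ee_rot: [-0.001, 0.09, 0.996, -0.001]
force: [-14.7, 4.6, 30.2]
grip_width: 0.282
```

```bash
python3 - <<'E'
from h import *
rel([495.4,-266.2,113],169.6)
p,d=ctrl.capture('side'); p=p[:,:,::-1]; crop('side',320,90,400,170,8,'s28',p)
E
```

```text
t 24.325 pos [ 506.8 -269.9  107.5] az 169.62 tiltz [-0.002 -0.001 -1.   ] F [-14.7   4.6  30.2] w 0.2824922737722494 shift [11.9  1.6 -5.5] yaw 0.02
```

View pics/s28.png

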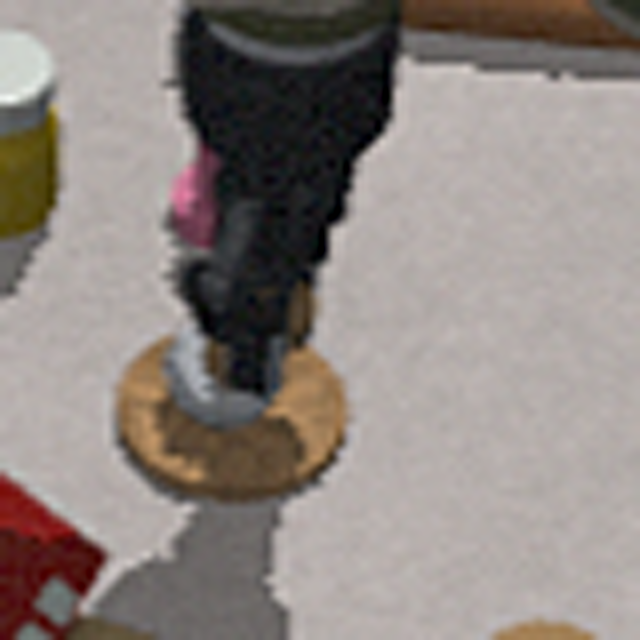

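Call:
move_arm([
  [[0,0,-3],0,0.0],
  [[0,0,-8],0,0.0],
  [[5,0,-8],0,0.0],
  [[10,0,-8],0,0.0],
  [[10,0,-8],0,0.0],
], force=40)

```text
time_s: 25.0
eef_pos: [497.2, -267.5, 112.2]
ee_rot: [-0.0, 0.091, 0.996, 0.0]
force: [0.1, 1.1, -1.9]
grip_width: 0.28
```

```bash
python3 - <<'E'
from h import *
rel([497,-266.2,109],169.6)
p,d=ctrl.capture('side'); p=p[:,:,::-1]; crop('side',320,90,400,170,8,'s29',p)
E
```

```text
t 25.0 pos [ 497.2 -267.5  112.2] az 169.56 tiltz [-0.001  0.    -1.   ] F [ 0.1  1.1 -1.9] w 0.2803846041037048 shift [0.4 1.3 3.2] yaw -0.04
```

View pics/s29.png

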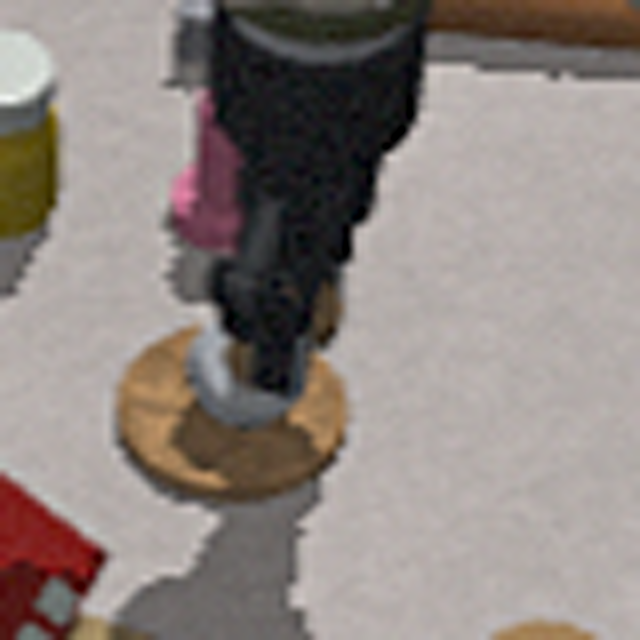

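Call:
move_arm([
  [[0,0,2],0,0.0],
  [[0,0,4],0,0.0],
  [[0,0,4],0,0.0],
])

```text
time_s: 25.42
eef_pos: [497.7, -267.7, 108.5]
ee_rot: [0.0, 0.091, 0.996, -0.0]
force: [-1.0, -0.4, -0.4]
grip_width: 0.279
```

Call:
move_arm([
  [[0,0,0],0,0.45],
  [[0,0,0],0,0.6],
  [[0,0,0],0,0.7],
  [[0,0,0],0,0.7],
  [[0,0,0],0,0.7],
  [[0,0,0],0,0.7],
])

```text
time_s: 26.18
eef_pos: [497.6, -267.6, 108.4]
ee_rot: [-0.0, 0.091, 0.996, -0.0]
force: [0.5, -0.3, -0.0]
grip_width: 0.7
```

```bash
python3 - <<'E'
from h import *
rel([497,-266.2,109],169.6)
p,d=ctrl.capture('side'); p=p[:,:,::-1]; crop('side',320,90,400,170,8,'s30',p)
E
```

```text
t 26.175 pos [ 497.6 -267.6  108.4] az 169.57 tiltz [-0. -0. -1.] F [ 0.5 -0.3 -0. ] w 0.6997585422982672 shift [ 0.8  1.3 -0.6] yaw -0.03
```

View pics/s30.png

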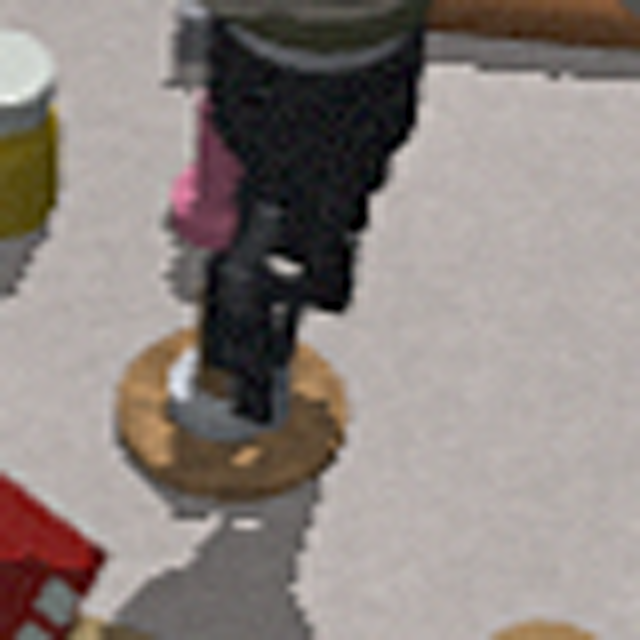

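Setter seems to have come upright. Raise straight up and check.

Call:
move_arm([
  [[0,0,-20],0,0.7],
  [[0,0,-60],0,0.8],
  [[0,0,-110],0,0.8],
  [[40,0,-150],0,0.8],
  [[90,0,-160],0,0.8],
  [[130,0,-160],0,0.8],
  [[130,0,-160],0,0.8],
])

```text
time_s: 27.1
eef_pos: [368.3, -243.7, 268.9]
ee_rot: [0.0, 0.092, 0.996, -0.0]
force: [0.8, -1.0, -0.3]
grip_width: 0.801
```

```bash
python3 - <<'E'
from meas import *
for n,b in (('side',(260,80,400,220)),('top',(280,140,430,240))):
    p,d=ctrl.capture(n); p=p[:,:,::-1].copy(); crop(n,*b,5,n+'31',p); cv2.imwrite(f'pics/{n}31f.png',p)
p=cv2.imread('pics/side31f.png');b=cv2.resize(p[110:160,325:375],None,fx=12,fy=12,interpolation=cv2.INTER_CUBIC);cv2.imwrite('pics/s31.png',b)
rel([497,-266.2,109],169.6)
E
```

```text
t 27.2 pos [ 370.  -244.4  268.7] az 169.55 tiltz [ 0.001 -0.001 -1.   ] F [-0.3 -0.1 -0.2] w 0.8022457624259514 shift [-128.7    1.7  159.9] yaw -0.05
```

View pics/s31.png

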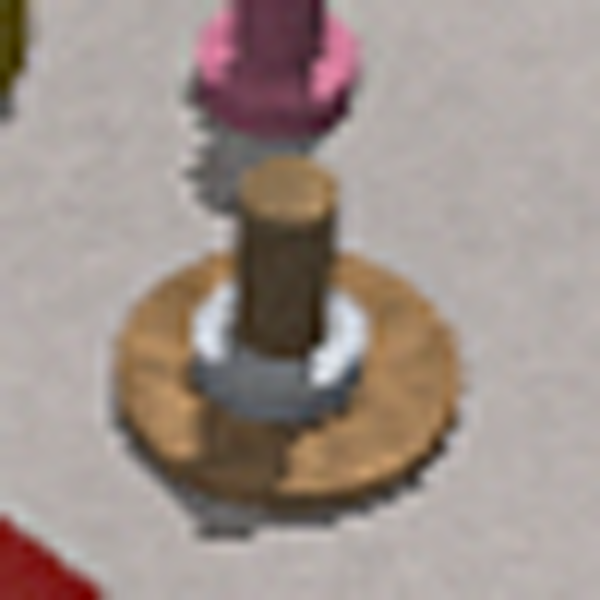

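View pics/side31.png

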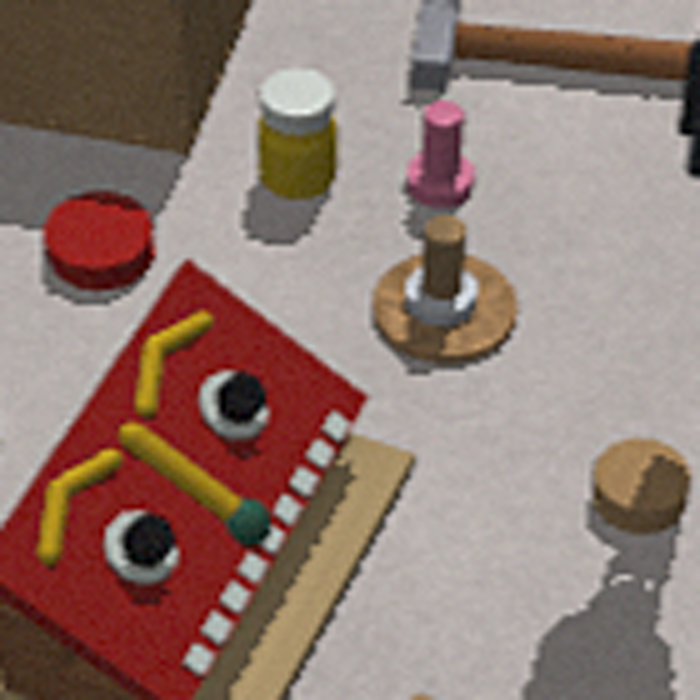

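View pics/top31.png

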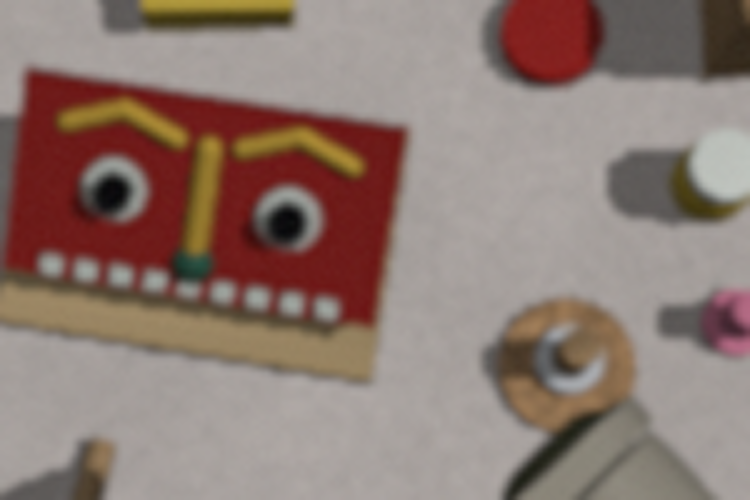

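```bash
python3 -c "
from rig import ctrl
print(ctrl.sense()['time_s'],ctrl.finish_job())"
```

```text
the job is handed in; nothing more can be done
27.2 None
```

The middle-sized eye is pressed home in the face, the seating tool stands upright on its cork pad, and the job is handed in at 27.2 s. The hand-in reports no verdict, so this rests on my own checks.

**How it was done:**
- **Eye:** I took the middle eye from the rack by its pupil and tilted it about 30° against the rack hole's wall. I then set it stem first into the open hole and let go. It stood about 10 mm out, leaning an estimated 11–12° downslope. The limit was 0.3 rad (17°), so it was inside but not by much.
- **Tool:** The moves allowed no tilting of the gripper. I squared the tool by pressing it flush on the fixed eye's pupil (31 N, force 29° from vertical), then used that pose as the reference for pressing the loose eye. The peak reading there was about 33 N, with the arm stopped at the reference depth.
- **Return:** The tool came back to the pad still tilted, and dragging its foot edge on the cork did not right it. I let go with the edge resting on the pad and it dropped upright by itself.

**Last checks:**
- **Eye:** The new eye's offset from the fixed one matches the flush position to about 0.4 px (around 1 mm) in both views.
- **Tool:** It stands upright, an estimated 5 mm from the pad's centre.
- **Robot:** The gripper is clear of everything.
- **Bystanders:** I saw none disturbed in the cropped views around the jig and pad. I did not look at the rack end again after the grasp, so the bowl, the paint can and the other two eyes were not checked at the end.

**Disagreement:** the two cameras differed by 3–7 mm in y. I used the mean of the two and corrected it by contact forces.

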